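# Load the drying box in interleaved layers and start it

### The arm

A 6-joint arm with a two-finger parallel gripper is mounted at the origin on the work surface. World frame = base frame: x ahead of the robot, y to its left, z up, the work surface at z = 0. Lengths are in m, angles in rad, forces in N, time in s.
With the tool pointing down it reaches from about 0.3 to 0.875 m from the base axis. Payload 6.4 kg.
Tool frame: the origin (TCP) lies at the very end of the fingers, on their centre line; the grasp point (between the pads) lies 19 mm behind it; z points along the fingers, y is the direction in which the jaws open and shut (so a half turn about z gives the same grasp; the last joint's range is limited). The gripper opens to 85 mm and grips with 20 to 120 N. Pads are 22 mm wide; open, the fingers measure 114 mm over their backs; the gripper's body (76 mm by 85 mm) begins 54 mm behind the grasp point. The pads swing forward as they close: fully open they stand 13 mm farther back than shut.
Start: joints at [-1.404, 0.181, 1.607, -0, 1.354, -0.206], TCP at [0.209, -0.536, 0.231] pointing down, gripper open.
Joint ranges: [-2.99, 2.99], [-0.89, 2.07], [0.3, 2.58], [-1.14, 4.28], [0, 2.63], [-3.12, 3.12]. Speed limits (rad/s): [2.57, 2.57, 3.01, 3.14, 3.14, 3.14].

### API

Orientations are given as a unit quaternion [x, y, z, w].
In Python, from bench import r, vision, job, nets gives the robot as it stands.
- The arm moves only by the tool servo_tool, never from a script. Its argument "rows" is a list of rows, each an object of numbers: "jaw": the gripper command: -1 is shut, 1 is fully open, values between are in proportion; "x", "y", "z": the shift along the tool's x, y, z in m; "ax", "ay", "az": the turn, a rotation vector about the tool's x, y, z in rad. A call has 1 to 8 rows; each row shifts and turns the commanded pose from where the row before left it, along the tool's axes as they then stand; what a row does not reach is not made up. A row lasts 1/10 s, in which the tool goes at most 50 mm and 8.59 degrees, less where a joint would pass 70% of its speed; a pose out of reach is approached as far as the arm can. A call is refused whole if a number of a shift passes 0.05 or a number of a turn 0.15, either way. A call with a gripper value outside its range is refused whole. The fingers move at their own pace and stop on an object; "force" is the grip in N (left out, the last holds). Time passes only in rows, so rows that do not move let the fingers close. It gives the time, the measured TCP pose, the force and the opening at its end, in the units of the state.
- r.state(): the state, without advancing time (a new reading comes with each control period).
- vision.snapshot(name): name is "scene" or "side" or "wrist"; returns the picture (384x512x3 uint8, red, green, blue); there is no depth.
- vision.camera_params(name): a dict with "fx", "fy", "cx", "cy" (pixels), "R" (3x3) and "t" (3): a world point X has camera coordinates R X + t; the wrist camera has in their place "mount" (4x4, takes a point from camera to tool coordinates, whose origin is the TCP and whose axes are the flange's). Camera axes: x right, y down, z forward; pixel columns grow to the right and rows downward; lengths in m; the calibration is good to about 2 mm. A picture is of the moment at which its call begins: read the wrist's pose just before it. camera_params takes no time and is no camera call.
- job.close_job(): hands the job in, once; it reports no verdict.
Trained networks look in the newest picture that a camera, given by its name, has taken for a name from the list of things; names that differ only in an ending like _2 or _b are one class to them, and where a whole thing is asked for, a point or a joint stands for the part that bears it (a point fixed in the world has none). Each returns a list of dicts, best first, with "score" (0 to 1); they miss things now and then, are a little off and sometimes report something else, mostly with a low value. They report only what shows in the picture. A call takes as long as a camera call. They do not tell look-alikes from the thing itself.
- nets.look_for(camera, target): "uv" ([column, row] in pixels, amid what is visible of it).
- nets.trace(camera, target): "pixels" (384x512 bool, what is visible of it) and "uv" ([column, row] in pixels, amid what is visible of it).
- nets.place_of(camera, target): "uv" ([column, row] in pixels: a listed point, or the origin of a listed thing).
The state is a dict: "clock": time; "q": joint angles; "qvel": joint speeds; "joint_efforts": joint torques, N m; "tool_pos": TCP position; "tool_rot": TCP orientation; "force": force on the tool from outside, world axes, zero at the start; "moment": the same for the moment, N m; "width": finger opening in m.
Only numpy, scipy, OpenCV 4.12 (cv2) and the standard library are available. Lean on these libraries where they do the work, as an engineer would, in place of code of your own. Each camera call takes 0.05 s, during which the arm holds its last target. There are 200 camera calls.

### The job

Load every white test slab that is out on the bench into the grey drying box as one flat stack, between the four guide posts, laying one perforated metal sheet between each slab and the next (no sheet underneath or on top; leave a spare sheet on the bench, clear of the box). Then close the clear lid, turn the turnbutton until it points straight over the lid, and after that press the start button on the box's control pod fully down and let it come up again. Leave the glassware and the dish where they are.

Things in the scene. Friction and masses are not known exactly. Their poses are not given: they have to be found in the camera images.
- slab_a: white glazed ceramic slab, flat, 100 (its x) x 60 (its y) x 10 mm, 130 g; two or three slabs are present, all alike; origin at the centre of its underside, z up
- slab_b: white glazed ceramic slab, flat, 100 (its x) x 60 (its y) x 10 mm, 130 g; two or three slabs are present, all alike; origin at the centre of its underside, z up
- slab_c: white glazed ceramic slab, flat, 100 (its x) x 60 (its y) x 10 mm, 130 g; two or three slabs are present, all alike; origin at the centre of its underside, z up
- sheet_a: perforated aluminium separator sheet, rigid and flat, 100 (its x) x 60 (its y) x 5 mm, 60 g; both sheets are alike; origin at the centre of its underside, z up
- sheet_b: perforated aluminium separator sheet, rigid and flat, 100 (its x) x 60 (its y) x 5 mm, 60 g; both sheets are alike; origin at the centre of its underside, z up
- dryer: grey drying box fixed to the bench, 132 (x) x 136 (y) x 52 mm high, walls and floor 6 mm thick: inside 120 x 124 mm, 46 mm deep; origin on the bench under the middle of the box, x towards the lid's hinge (away from the robot), y to its left. A control pod 110 (x) x 70 (y) x 45 mm high stands against its -y wall; a bracket 22 x 36 mm, 52 mm high, at y = +44 mm on its front (-x) wall carries the turnbutton
- bay (a point): centre of the box's inner floor, 6 mm above the bench, axes as the box; a dark mark 100 x 60 mm (long along x) shows where the stack belongs. Four steel guide posts, 10 mm thick and 42 mm high, stand on the floor at x = +-36, y = +-43.5 mm from here, so that a slab or sheet has about 8 mm of play in y and 10 mm in x
- lid_hinge (a point): middle of the lid's hinge line at the top of the box's far (+x) wall, 52 mm above the bench; hinge axis along the box's y; its axes turn with the lid: x points from the front edge to the hinge, z out of the lid's outer face
- lid_edge (a point): middle of the lid's free (front) edge, on the lid's outer face, 132 mm from the hinge; axes as lid_hinge
- lid (a joint): angle of the lid, rad: 0 shut flat on the box, about 1.57 upright, up to 1.9 leaning back away from the robot; it starts open and stays where it is left (stiff hinge, 0.3 N m of friction). Clear plate 132 x 136 x 8 mm with a dark rim and a black knob (28 mm across, 43 mm high) in the middle of the outer face, 30 mm from the front edge
- turnbutton (a joint): angle of the steel turnbutton about its upright pivot, rad: 0 the arm lies along the front of the box pointing to the box's -y (free of the lid); it grows anticlockwise seen from above; 1.57 the arm points to the box's +x, over the lid; range -0.4 to 1.65, stays where it is left (0.05 N m of friction)
- turn_grip (a point): on the turnbutton's pivot axis (box frame x = -79, y = +44 mm), at the top of its upright grip fin, 97 mm above the bench; x along the arm. The fin is 36 mm long along the arm, 10 mm thick, 26 mm high and stands on the arm, a bar 16 mm wide and 8 mm thick whose underside is 63 mm above the bench and which reaches 52 mm from the pivot
- start (a joint): travel of the start button, m: 0 up, 0.006 fully down; needs 5 N, springs back
- start_top (a point): centre of the top of the round grey start button (28 mm across, in a black collar) on top of the control pod, about 67 mm above the bench; z up
- beaker: glass beaker, 68 mm across, 85 mm high; leave alone; origin at the centre of its underside
- dish: white porcelain evaporating dish, 90 mm across, 35 mm high; leave alone; origin at the centre of its underside
- reagent: amber bottle, 60 mm across, 150 mm high; leave alone; origin at the centre of its underside
There are look-alikes about, which are no part of the job. What is shaped like the slab_b but brown is not meant. Leave any purple look-alike of the slab_a alone.

How it is judged:
By the outcome, as a careful person would: the job done as asked, in the order asked, and still so for the second after the job is handed in, with the robot touching nothing.
Of slab_a, slab_b, slab_c only 2 to 3 are there at a start; the rules pass over those that are not, and their reading is None.
At some moment in a run one of slab_a, slab_b, slab_c, sheet_a, sheet_b may be knocked a few centimetres aside while the robot is not near it.
It also fails if it takes over 210 s, if anything falls off the work surface, if the arm or the gripper's body presses on something with over 40 N, if the wrist force passes 120 N, or if a joint passes its speed limit or range.

## Working session

There is one attempt and no reset: what is moved stays moved. The work goes in short steps, Python scripts to look and compute and a tool call to move; the robot and the scene stay as the last step left them, time stands still between calls to the robot, and variables do not carry over. Pictures are saved under pics/ and viewed, about 12 in all and at most 16, crops included, and the job is handed in when it is done.

Besides the shell and the picture viewer there is one more tool, called after "Request:" by a JSON object that holds its "api" and its "payload". servo_tool: Moves the arm, as the interface text tells. Its arguments: {"type":"object","properties":{"rows":{"type":"array","items":{"type":"object","properties":{"jaw":{"type":"number"},"x":{"type":"number"},"y":{"type":"number"},"z":{"type":"number"},"ax":{"type":"number"},"ay":{"type":"number"},"az":{"type":"number"}}}},"force":{"type":"number"}},"required":["rows"]}

```bash
mkdir -p pics; ls; python3 - <<'E'
from bench import r,vision,nets
import cv2,numpy as np
s=r.state();print(s)
for n in ["scene","side"]:
    im=vision.snapshot(n);cv2.imwrite(f"pics/{n}0.png",im[:,:,::-1])
    print(n,vision.camera_params(n))
    for t in ["slab_a","sheet_a","dryer","beaker","dish","reagent"]:
        print(t,[(round(d["score"],2),np.round(d["uv"]).tolist()) for d in nets.look_for(n,t)])
    for t in ["bay","lid_edge","turn_grip","start_top"]:
        print(t,[(round(d["score"],2),np.round(d["uv"]).tolist()) for d in nets.place_of(n,t)])
print(vision.camera_params("wrist"))
E
```

```text
pics
{'clock': 0.0, 'q': array([-1.40429075e+00,  1.81565232e-01,  1.60801950e+00, -9.94461433e-06,
        1.35379566e+00, -2.06275924e-01]), 'qvel': array([ 0.00020697,  0.0008216 ,  0.00071127,  0.00104845,  0.00227619,
       -0.00026896]), 'joint_efforts': array([-3.57922709e-04, -4.44878340e+01, -3.51336980e+01, -3.16491769e-04,
        9.06698930e-03,  4.28257323e-06]), 'tool_pos': array([ 0.20935068, -0.53493369,  0.230365  ]), 'tool_rot': array([ 9.82678885e-01,  1.85314354e-01,  1.29198451e-05, -8.93791323e-04]), 'force': array([ 0.51505812, -0.54579913,  0.34194147]), 'moment': array([-0.01960291, -0.02082032,  0.02059579]), 'width': 0.08515579387587136}
scene {'fx': 408.75077626321956, 'fy': 408.75077626321956, 'cx': 251.10567629062552, 'cy': 195.33914111600998, 'R': array([[ 0.26447749,  0.96429035,  0.01399244],
       [ 0.64687445, -0.16662094, -0.74417129],
       [-0.71526576,  0.20586791, -0.66784227]]), 't': array([-0.10916011, -0.30026018,  1.63797907])}
slab_a [(0.93, [320.0, 247.0]), (0.92, [100.0, 261.0]), (0.81, [240.0, 260.0]), (0.78, [173.0, 228.0]), (0.75, 
[... 1006 characters left out ...]
[(0.92, [146.0, 225.0])]
dish [(0.64, [268.0, 148.0])]
reagent []
bay [(0.66, [242.0, 217.0])]
lid_edge [(0.8, [222.0, 167.0]), (0.74, [269.0, 154.0])]
turn_grip [(0.71, [256.0, 215.0])]
start_top [(0.54, [270.0, 189.0]), (0.32, [266.0, 154.0])]
{'fx': 280.59240760597373, 'fy': 280.59240760597373, 'cx': 257.4811407134118, 'cy': 192.89647436128686, 'mount': array([[ 4.75179120e-04, -9.45589219e-01, -3.25362570e-01,
         8.24787051e-02],
       [ 9.99999870e-01,  5.09457508e-04, -2.01574179e-05,
         9.74765139e-04],
       [ 1.84819041e-04, -3.25362518e-01,  9.45589339e-01,
        -1.42811384e-01],
       [ 0.00000000e+00,  0.00000000e+00,  0.00000000e+00,
         1.00000000e+00]])}
```

View pics/scene0.png

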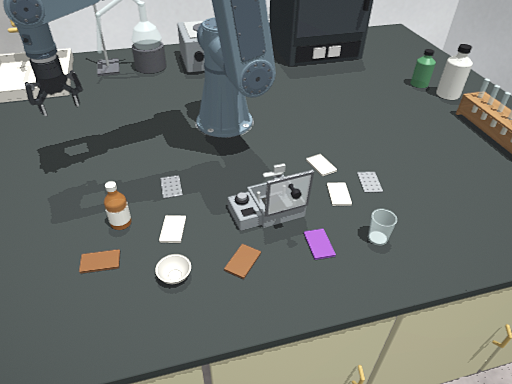

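View pics/side0.png

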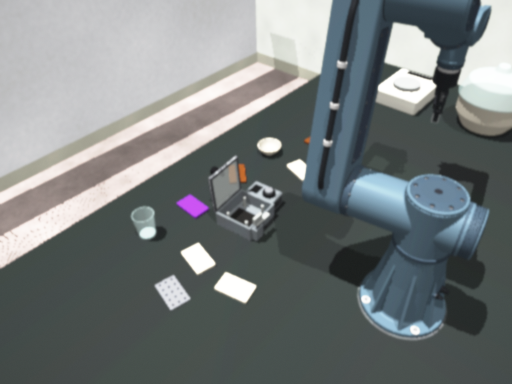

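The scene view shows:
- **White slabs** at about (173,228), (339,194) and (321,164).
- **Sheets** at (172,187) and (370,182).
- **Look-alikes:** brown at (100,261) and (243,260), purple at (320,243). Other pale things are the dish (173,268) and the tray at the top left.
- **Dryer** at (269,200), with its pod at (240,205).

Next I'll locate these in world coordinates.

```bash
cat > h.py <<'E'
from bench import r,vision,nets,job
import cv2,numpy as np
from scipy.spatial.transform import Rotation as Ro
def cam(n):
    p=vision.camera_params(n);K=np.array([[p['fx'],0,p['cx']],[0,p['fy'],p['cy']],[0,0,1]])
    if n!="wrist": return K,np.array(p['R']),np.array(p['t'])
    s=r.state();T=np.eye(4);T[:3,:3]=Ro.from_quat(s['tool_rot']).as_matrix();T[:3,3]=s['tool_pos']
    C=np.linalg.inv(T@p['mount']);return K,C[:3,:3],C[:3,3]
def world(c,uv,z):
    K,R,t=c;uv=np.atleast_2d(np.asarray(uv,float))
    d=np.c_[uv,np.ones(len(uv))]@np.linalg.inv(K).T@R
    o=-R.T@t;return (o+d*((z-o[2])/d[:,2])[:,None])[:,:2]
def pix(c,X):
    K,R,t=c;p=(np.atleast_2d(X)@R.T+t)@K.T;return p[:,:2]/p[:,2:]
def rect(c,mask,z):
    cn=max(cv2.findContours(mask.astype(np.uint8),cv2.RETR_EXTERNAL,cv2.CHAIN_APPROX_NONE)[0],key=len)[:,0]
    (x,y),(w,h),a=cv2.minAreaRect((world(c,cn,z)*1000).astype(np.float32))
    if w<h:w,h,a=h,w,a+90
    return np.round([x,y,w,h,(a+90)%180-90],0)   # mm, deg: long-axis direction in (-90,90]
def tool():
    s=r.state();m=Ro.from_quat(s['tool_rot']).as_matrix()
    return s['clock'],np.round(s['tool_pos']*1000,1),"toolx deg",round(np.degrees(np.arctan2(m[1,0],m[0,0])),1),"tilt",np.round(m[:2,2],3),"F",np.round(s['force'],1),"w",round(s['width']*1000,1)
def find(n,t,z,save=None):
    c=cam(n);im=vision.snapshot(n)
    if save: cv2.imwrite(f"pics/{save}.png",im[:,:,::-1])
    for d in nets.trace(n,t):
        m=np.asarray(d["pixels"]);col=np.median(im[m],axis=0) if m.any() else None
        if m.sum()>20: print(t,round(d["score"],2),np.round(d["uv"]).tolist(),"col",col,"mm/deg",rect(c,m,z))
E
python3 - <<'E'
from h import *
for n in ["scene","side"]: find(n,"slab_a",.01);find(n,"sheet_a",.005);find(n,"dryer",.052)
for n in ["scene","side"]:
  c=cam(n);vision.snapshot(n)
  for t,z in [("bay",.006),("start_top",.067),("turn_grip",.097),("dish",0),("beaker",0),("reagent",0)]:
    print(n,t,[(round(d["score"],2),np.round(world(c,d["uv"],z)[0]*1000)) for d in nets.place_of(n,t)[:2]])
E
python3 - <<'E'
import cv2
im=cv2.imread('pics/scene0.png')[140:290,80:400];cv2.imwrite('pics/crop0.png',cv2.resize(im,None,fx=2.5,fy=2.5,interpolation=cv2.INTER_CUBIC))
E
```

```text
slab_a 0.93 [102.0, 262.0] col [186. 132.  91.] mm/deg [ 623. -473.  105.   72.   87.]
slab_a 0.8 [319.0, 248.0] col [195. 120. 228.] mm/deg [712. 115. 109.  63.  -4.]
slab_a 0.73 [322.0, 166.0] col [255. 255. 255.] mm/deg [377. 260. 112.  70.  12.]
slab_a 0.68 [175.0, 228.0] col [255. 255. 255.] mm/deg [ 552. -272.  111.   62.  -19.]
slab_a 0.68 [243.0, 263.0] col [190. 138.  96.] mm/deg [ 719. -107.  106.   64.  -44.]
slab_a 0.58 [339.0, 198.0] col [255. 255. 255.] mm/deg [536. 257. 110.  64. -14.]
sheet_a 0.75 [338.0, 198.0] col [255. 255. 255.] mm/deg [529. 260. 106.  64. -14.]
sheet_a 0.7 [288.0, 192.0] col [158. 163. 164.] mm/deg [479. 111. 240. 153. -21.]
sheet_a 0.65 [370.0, 180.0] col [212. 216. 219.] mm/deg [499. 385. 103.  61. -14.]
sheet_a 0.56 [172.0, 185.0] col [191. 195. 198.] mm/deg [ 358. -254.  101.   59.   -1.]
dryer 0.59 [272.0, 200.0] col [133. 138. 140.] mm/deg [541.  48. 351. 210. -58.]
slab_a 0.88 [235.0, 286.0] col [255. 255. 254.] mm/deg [363. 265. 103.  63.  12.]
slab_a 0.82 [200.0, 259.0] col [255. 255. 254.] mm/deg [519. 261. 107.  64. -12.]
slab_a 0.74 [
[... 224 characters left out ...]
02.  60. -14.]
dryer 0.66 [238.0, 205.0] col [108. 111. 112.] mm/deg [582.  16. 375. 245. -11.]
scene bay [(0.72, array([532.,  52.])), (0.66, array([387., 261.]))]
scene start_top [(0.46, array([528., -75.]))]
scene turn_grip [(0.53, array([458.,  76.]))]
scene dish [(0.9, array([ 713., -287.])), (0.68, array([377., 272.]))]
scene beaker [(0.59, array([731., 286.]))]
scene reagent [(0.64, array([ 483., -415.]))]
side bay [(0.63, array([538.,  39.]))]
side start_top [(0.42, array([531., -63.]))]
side turn_grip [(0.6, array([449.,  73.]))]
side dish [(0.84, array([ 699., -269.])), (0.23, array([511.,   3.]))]
side beaker [(0.78, array([716., 296.]))]
side reagent [(0.41, array([367., 254.]))]
```

View pics/crop0.png

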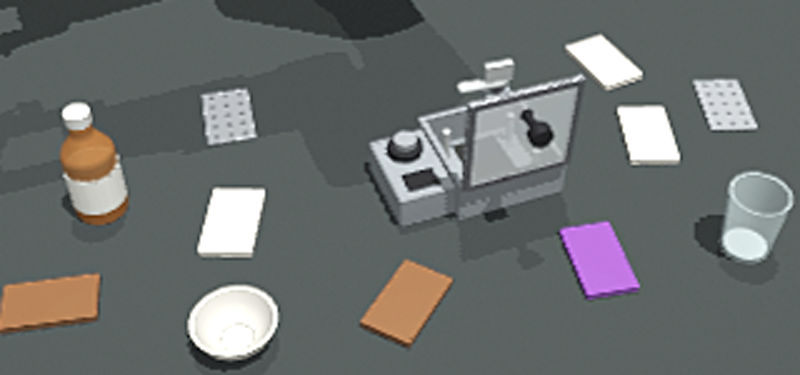

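Three white slabs are confirmed. The brown pieces at (100,261) and (243,260) and the purple one at (320,243) are ruled out. I'll start with the slab near (549,-272) mm.

```bash
cat > plan.py <<'E'
import sys,json
from h import *
# usage: plan.py x y z heading(toolx deg) [jaw]  -> rows from present pose
def plan(x,y,z,hd,jaw=None,off=None):
    s=r.state();m=Ro.from_quat(s['tool_rot']);M=m.as_matrix();p=s['tool_pos']*1000
    h0=np.degrees(np.arctan2(M[1,0],M[0,0]))
    d=np.array([x,y,z])-p;a=(hd-h0+180)%360-180
    n=max(1,int(np.ceil(max(np.abs(a)/8.5,np.linalg.norm(d)/45))))
    print("from",np.round(p,1),round(h0,1),"d",np.round(d,1),"turn",round(a,1),"n",n)
    out=[]
    for i in range(n):
        h=np.radians(h0+a*i/n);tx=np.array([np.cos(h),np.sin(h),0]);ty=np.array([np.sin(h),-np.cos(h),0])
        e=d/n/1000;o=dict(x=round(e@tx,3),y=round(e@ty,3),z=round(-e[2],3),az=round(-np.radians(a)/n,3))
        out.append({k:v for k,v in o.items() if v})
    for i in range(0,n,8): print(json.dumps(out[i:i+8]))
plan(*map(float,sys.argv[1:]))
E
python3 plan.py 549 -272 150 160.5
```

```text
from [ 209.4 -535.5  231.3] 21.4 d [339.6 263.5 -81.3] turn 139.1 n 17
[{"x": 0.024, "y": -0.007, "z": 0.005, "az": -0.143}, {"x": 0.025, "y": -0.004, "z": 0.005, "az": -0.143}, {"x": 0.025, "z": 0.005, "az": -0.143}, {"x": 0.025, "y": 0.004, "z": 0.005, "az": -0.143}, {"x": 0.024, "y": 0.007, "z": 0.005, "az": -0.143}, {"x": 0.023, "y": 0.01, "z": 0.005, "az": -0.143}, {"x": 0.021, "y": 0.014, "z": 0.005, "az": -0.143}, {"x": 0.019, "y": 0.017, "z": 0.005, "az": -0.143}]
[{"x": 0.017, "y": 0.019, "z": 0.005, "az": -0.143}, {"x": 0.014, "y": 0.021, "z": 0.005, "az": -0.143}, {"x": 0.011, "y": 0.023, "z": 0.005, "az": -0.143}, {"x": 0.007, "y": 0.024, "z": 0.005, "az": -0.143}, {"x": 0.004, "y": 0.025, "z": 0.005, "az": -0.143}, {"y": 0.025, "z": 0.005, "az": -0.143}, {"x": -0.004, "y": 0.025, "z": 0.005, "az": -0.143}, {"x": -0.007, "y": 0.024, "z": 0.005, "az": -0.143}]
[{"x": -0.01, "y": 0.023, "z": 0.005, "az": -0.143}]
```

Request:
{"api": "servo_tool", "payload": {"rows": [{"jaw": 1, "x": 0.024, "y": -0.007, "z": 0.004, "az": -0.143}, {"x": 0.025, "y": -0.004, "z": 0.004, "az": -0.143}, {"x": 0.025, "z": 0.004, "az": -0.143}, {"x": 0.025, "y": 0.004, "z": 0.004, "az": -0.143}, {"x": 0.024, "y": 0.007, "z": 0.004, "az": -0.143}, {"x": 0.023, "y": 0.01, "z": 0.004, "az": -0.143}, {"x": 0.021, "y": 0.014, "z": 0.004, "az": -0.143}, {"x": 0.019, "y": 0.017, "z": 0.004, "az": -0.143}], "force": 40}}

```text
$.rows[0]: bad value
```

Request:
{"api": "servo_tool", "payload": {"rows": [{"x": 0.017, "y": 0.019, "z": 0.004, "az": -0.143}, {"x": 0.014, "y": 0.021, "z": 0.004, "az": -0.143}, {"x": 0.011, "y": 0.023, "z": 0.004, "az": -0.143}, {"x": 0.007, "y": 0.024, "z": 0.004, "az": -0.143}, {"x": 0.004, "y": 0.025, "z": 0.004, "az": -0.143}, {"y": 0.025, "z": 0.004, "az": -0.143}, {"x": -0.004, "y": 0.025, "z": 0.004, "az": -0.143}, {"x": -0.007, "y": 0.024, "z": 0.004, "az": -0.143}]}}

```text
$.rows[0]: bad value
```

Request:
{"api": "servo_tool", "payload": {"rows": [{"x": -0.01, "y": 0.023, "z": 0.005, "az": -0.143}, {}, {}]}}

```text
$.rows[0]: bad value
```

```bash
python3 - <<'E'
from h import *
print(tool());find("wrist","slab_a",.01,"w1")
E
```

```text
(2.4, array([ 209.4, -535.5,  231.3]), 'toolx deg', np.float64(21.4), 'tilt', array([-0., -0.]), 'F', array([-0.2,  0.6,  0.6]), 'w', 85.8)
```

View pics/w1.png

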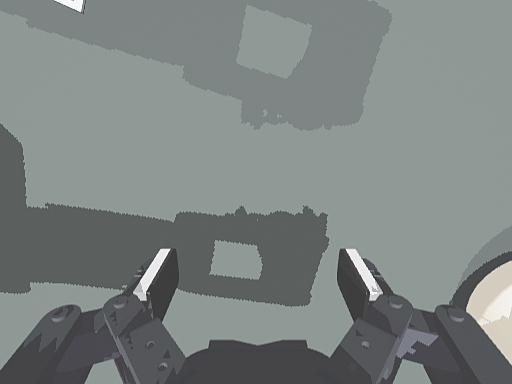

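The calls were refused. It looks like every key is needed in every row.

Request:
{"api": "servo_tool", "payload": {"rows": [{"jaw": 1, "x": 0.024, "y": -0.007, "z": 0.004, "ax": 0, "ay": 0, "az": -0.143}, {"jaw": 1, "x": 0.025, "y": -0.004, "z": 0.004, "ax": 0, "ay": 0, "az": -0.143}, {"jaw": 1, "x": 0.025, "y": 0, "z": 0.004, "ax": 0, "ay": 0, "az": -0.143}, {"jaw": 1, "x": 0.025, "y": 0.004, "z": 0.004, "ax": 0, "ay": 0, "az": -0.143}, {"jaw": 1, "x": 0.024, "y": 0.007, "z": 0.004, "ax": 0, "ay": 0, "az": -0.143}, {"jaw": 1, "x": 0.023, "y": 0.01, "z": 0.004, "ax": 0, "ay": 0, "az": -0.143}, {"jaw": 1, "x": 0.021, "y": 0.014, "z": 0.004, "ax": 0, "ay": 0, "az": -0.143}, {"jaw": 1, "x": 0.019, "y": 0.017, "z": 0.004, "ax": 0, "ay": 0, "az": -0.143}], "force": 40}}

```text
clock: 3.3
tool_pos: [0.3697, -0.4118, 0.1992]
tool_rot: [0.724, 0.69, -0.0, 0.0]
force: [-0.0, -0.0, 0.1]
width: 0.0858
```

Request:
{"api": "servo_tool", "payload": {"rows": [{"jaw": 1, "x": 0.017, "y": 0.019, "z": 0.004, "ax": 0, "ay": 0, "az": -0.143}, {"jaw": 1, "x": 0.014, "y": 0.021, "z": 0.004, "ax": 0, "ay": 0, "az": -0.143}, {"jaw": 1, "x": 0.011, "y": 0.023, "z": 0.004, "ax": 0, "ay": 0, "az": -0.143}, {"jaw": 1, "x": 0.007, "y": 0.024, "z": 0.004, "ax": 0, "ay": 0, "az": -0.143}, {"jaw": 1, "x": 0.004, "y": 0.025, "z": 0.004, "ax": 0, "ay": 0, "az": -0.143}, {"jaw": 1, "x": 0, "y": 0.025, "z": 0.004, "ax": 0, "ay": 0, "az": -0.143}, {"jaw": 1, "x": -0.004, "y": 0.025, "z": 0.004, "ax": 0, "ay": 0, "az": -0.143}, {"jaw": 1, "x": -0.007, "y": 0.024, "z": 0.004, "ax": 0, "ay": 0, "az": -0.143}]}}

```text
clock: 4.1
tool_pos: [0.5284, -0.2869, 0.1672]
tool_rot: [0.235, 0.972, -0.0, 0.0]
force: [0.5, -0.6, 0.3]
width: 0.0855
```

Request:
{"api": "servo_tool", "payload": {"rows": [{"jaw": 1, "x": -0.01, "y": 0.023, "z": 0.005, "ax": 0, "ay": 0, "az": -0.143}, {"jaw": 1, "x": 0, "y": 0, "z": 0, "ax": 0, "ay": 0, "az": 0}, {"jaw": 1, "x": 0, "y": 0, "z": 0, "ax": 0, "ay": 0, "az": 0}]}}

```text
clock: 4.4
tool_pos: [0.547, -0.2715, 0.1621]
tool_rot: [0.168, 0.986, -0.0, -0.0]
force: [0.1, -0.1, 0.0]
width: 0.0853
```

```bash
sed -i 's/out.append.*/out.append(dict(jaw=JAW,x=o["x"],y=o["y"],z=o["z"],ax=0,ay=0,az=o["az"]))/; s/^from h import \*/from h import *\nJAW=float(sys.argv.pop()) if len(sys.argv)>5 else 1/' plan.py
sed -i 's/print(json.dumps(out\[i:i+8\]))/print(json.dumps(out[i:i+8],separators=(",",":")))/' plan.py
python3 - <<'E'
from h import *
print(tool());find("wrist","slab_a",.01,"w1")
E
```

```text
(4.4, array([ 547. , -271.5,  162.1]), 'toolx deg', np.float64(160.6), 'tilt', array([-0.001,  0.   ]), 'F', array([ 0.1, -0.1,  0. ]), 'w', 85.3)
slab_a 0.92 [110.0, 270.0] col [214. 133.  72.] mm/deg [ 610. -476.  106.   64.   87.]
slab_a 0.64 [253.0, 171.0] col [247. 247. 247.] mm/deg [ 542. -275.  101.   60.  -17.]
slab_a 0.62 [432.0, 252.0] col [219. 141.  80.] mm/deg [ 705. -110.  102.   68.  -43.]
```

View pics/w1.png

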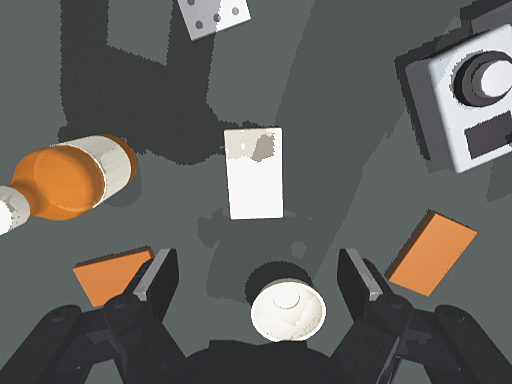

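The wrist view shows the white slab centred at (253,171), with the dish at (288,310) and the bottle to the left. The slab is at (542,-275), heading -17°.

```bash
python3 plan.py 542 -275 40 163; python3 plan.py 542 -275 6 163|head -1
```

```text
from [ 546.5 -272.4  162.4] 160.5 d [  -4.5   -2.6 -122.4] turn 2.5 n 3
[{"jaw":1,"x":0.001,"y":-0.001,"z":0.041,"ax":0,"ay":0,"az":-0.014},{"jaw":1,"x":0.001,"y":-0.001,"z":0.041,"ax":0,"ay":0,"az":-0.014},{"jaw":1,"x":0.001,"y":-0.001,"z":0.041,"ax":0,"ay":0,"az":-0.014}]
from [ 546.5 -272.4  162.4] 160.5 d [  -4.5   -2.6 -156.4] turn 2.5 n 4
```

Request:
{"api": "servo_tool", "payload": {"rows": [{"jaw": 0.7, "x": 0.0015, "y": -0.0015, "z": 0.041, "ax": 0, "ay": 0, "az": -0.022}, {"jaw": 0.7, "x": 0.001, "y": -0.0015, "z": 0.041, "ax": 0, "ay": 0, "az": -0.022}, {"jaw": 0.7, "x": 0.001, "y": -0.001, "z": 0.041, "ax": 0, "ay": 0, "az": 0}, {"jaw": 0.7, "x": 0, "y": 0, "z": 0.02, "ax": 0, "ay": 0, "az": 0}, {"jaw": 0.7, "x": 0, "y": 0, "z": 0.01, "ax": 0, "ay": 0, "az": 0}, {"jaw": 0.7, "x": 0, "y": 0, "z": 0.005, "ax": 0, "ay": 0, "az": 0}, {"jaw": 0.7, "x": 0, "y": 0, "z": 0, "ax": 0, "ay": 0, "az": 0}]}}

```text
clock: 5.2
tool_pos: [0.5427, -0.2753, 0.0049]
tool_rot: [0.147, 0.989, -0.0, 0.0]
force: [-0.2, -0.1, 0.9]
width: 0.0726
```

Request:
{"api": "servo_tool", "payload": {"rows": [{"jaw": 0.7, "x": 0, "y": 0, "z": 0.002, "ax": 0, "ay": 0, "az": 0}, {"jaw": 0.7, "x": 0, "y": 0, "z": 0.002, "ax": 0, "ay": 0, "az": 0}]}}

```text
clock: 5.4
tool_pos: [0.5434, -0.2753, 0.0018]
tool_rot: [0.146, 0.989, -0.001, 0.001]
force: [0.3, 0.7, 0.1]
width: 0.0728
```

Request:
{"api": "servo_tool", "payload": {"rows": [{"jaw": 0.7, "x": 0, "y": 0, "z": 0.002, "ax": 0, "ay": 0, "az": 0}, {"jaw": 0.7, "x": 0, "y": 0, "z": 0.001, "ax": 0, "ay": 0, "az": 0}]}}

```text
clock: 5.6
tool_pos: [0.5426, -0.2745, -0.0025]
tool_rot: [0.146, 0.989, -0.0, 0.0]
force: [0.1, -0.2, 0.2]
width: 0.0723
```

Request:
{"api": "servo_tool", "payload": {"rows": [{"jaw": -1, "x": 0, "y": 0, "z": 0, "ax": 0, "ay": 0, "az": 0}, {"jaw": -1, "x": 0, "y": 0, "z": 0, "ax": 0, "ay": 0, "az": 0}, {"jaw": -1, "x": 0, "y": 0, "z": 0, "ax": 0, "ay": 0, "az": 0}, {"jaw": -1, "x": 0, "y": 0, "z": 0, "ax": 0, "ay": 0, "az": 0}], "force": 40}}

```text
clock: 6.0
tool_pos: [0.5427, -0.2747, -0.0024]
tool_rot: [0.146, 0.989, -0.0, 0.0]
force: [-0.9, 1.2, 3.4]
width: 0.0586
```

Request:
{"api": "servo_tool", "payload": {"rows": [{"jaw": -1, "x": 0, "y": 0, "z": -0.01, "ax": 0, "ay": 0, "az": 0}, {"jaw": -1, "x": 0, "y": 0, "z": -0.03, "ax": 0, "ay": 0, "az": 0}, {"jaw": -1, "x": 0, "y": 0, "z": -0.04, "ax": 0, "ay": 0, "az": 0}, {"jaw": -1, "x": 0, "y": 0.02, "z": -0.04, "ax": 0, "ay": 0, "az": -0.1}, {"jaw": -1, "x": 0.005, "y": 0.04, "z": -0.04, "ax": 0, "ay": 0, "az": -0.1}, {"jaw": -1, "x": 0.005, "y": 0.04, "z": -0.04, "ax": 0, "ay": 0, "az": -0.1}, {"jaw": -1, "x": 0, "y": 0.04, "z": -0.02, "ax": 0, "ay": 0, "az": 0}, {"jaw": -1, "x": 0, "y": 0, "z": 0, "ax": 0, "ay": 0, "az": 0}]}}

```text
clock: 6.8
tool_pos: [0.5509, -0.1408, 0.212]
tool_rot: [-0.005, 1.0, -0.0, 0.003]
force: [-0.1, -1.7, -1.4]
width: 0.0588
```

```bash
python3 - <<'E'
from h import *
print(tool());c=cam("wrist");im=vision.snapshot("wrist");cv2.imwrite("pics/w2.png",cv2.resize(im[:,:,::-1],(768,576),interpolation=cv2.INTER_CUBIC))
for t,z in [("bay",.006),("start_top",.067),("turn_grip",.097),("lid_edge",.18),("lid_hinge",.052)]:
    print(t,[(round(d["score"],2),np.round(d["uv"]).tolist(),np.round(world(c,d["uv"],z)[0]*1000)) for d in nets.place_of("wrist",t)[:2]])
E
```

```text
(6.8, array([ 550.9, -140.8,  212. ]), 'toolx deg', np.float64(-179.4), 'tilt', array([ 0.006, -0.001]), 'F', array([-0.1, -1.7, -1.4]), 'w', 58.8)
bay [(0.87, [408.0, 146.0], array([524.,  45.]))]
start_top [(0.67, [338.0, 150.0], array([518., -59.]))]
turn_grip []
lid_edge []
lid_hinge [(0.89, [420.0, 212.0], array([593.,  49.])), (0.39, [334.0, 146.0], array([517., -60.]))]
```

View pics/w2.png

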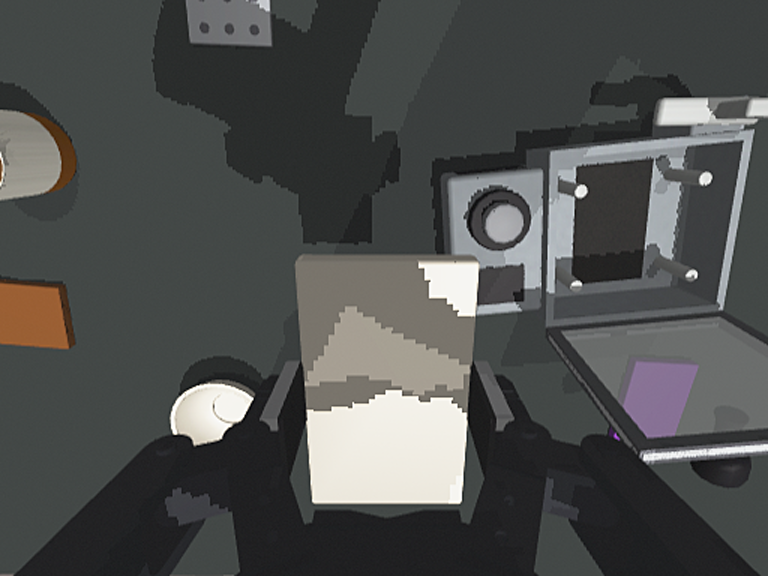

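The slab is held. The box is at the right, with four post tops visible at about (582,192), (706,179), (576,285) and (692,273), in 1.5x pixels. The lid is upright or leaning back.

```bash
python3 - <<'E'
from h import *
print(tool());c=cam("wrist")
im=vision.snapshot("wrist");g=cv2.cvtColor(im,cv2.COLOR_RGB2GRAY)
P=[]
for u,v in [(582,192),(706,179),(576,285),(692,273)]:
    u,v=u/1.5,v/1.5;u0,v0=int(u)-9,int(v)-9;w=g[v0:v0+19,u0:u0+19];m=(w>215)
    n,l,st,ce=cv2.connectedComponentsWithStats(m.astype(np.uint8));k=1+np.argmax(st[1:,4]);P.append(ce[k]+[u0,v0]);print(st[k],P[-1])
W=world(c,P,.048)*1000;print(np.round(W,1))
b=np.array([[-36,-43.5],[-36,43.5],[36,-43.5],[36,43.5]]);cen=W.mean(0)
A,_=cv2.estimateAffinePartial2D(b,W);a=np.degrees(np.arctan2(A[1,0],A[0,0]));print("cen",cen,"yaw",a,"scale",np.hypot(A[0,0],A[1,0]))
R=A[:,:2]/np.hypot(A[0,0],A[1,0])
print("res",np.round(b@R.T+cen-W,1));print("turn",cen+R@[-79,44],)
for d in nets.place_of("wrist","start_top")[:2]: print("start",d["score"],(world(c,d["uv"],.067)[0]*1000-cen)@R, world(c,d["uv"],.067)*1000)
print(json:=None or tool())
E
```

```text
(7.1, array([ 548.6, -145.3,  206.4]), 'toolx deg', np.float64(-179.7), 'tilt', array([-0.002,  0.001]), 'F', array([ 1. ,  1.2, -1.5]), 'w', 58.7)
[10  8  8  8 49] [392.26530612 130.32653061]
[12  8  7  8 43] [476.09302326 121.1627907 ]
[11 10  7  4 14] [389.28571429 192.5       ]
[12 11  7  4 20] [467.3 185.5]
[[496.5  -4.5]
 [486.6  81.6]
 [565.7   3.2]
 [557.   89.8]]
cen [526.44919554  42.49848166] yaw 6.286070928736556 scale 0.9889101655959265
res [[-1.  -0.2]
 [-0.7  0.2]
 [ 1.3  0. ]
 [ 0.5 -0.1]]
turn [443.10649749  77.58401545]
start 0.71 [ -21.90029978 -101.77843035] [[515.82456091 -61.06593866]]
start 0.56 [-13.8121335  -34.58864615] [[516.50730921   6.60546882]]
(7.2, array([ 548.8, -145.3,  206.6]), 'toolx deg', np.float64(-179.7), 'tilt', array([-0.002,  0.001]), 'F', array([ 0.2, -0.2, -0.3]), 'w', 58.6)
```

```bash
python3 plan.py 527.5 42.5 130 186.3 -1
```

```text
from [ 548.8 -145.3  206.6] -179.7 d [-21.3 187.8 -76.6] turn 6.0 n 5
[{"jaw":-1.0,"x":0.004,"y":0.038,"z":0.015,"ax":0,"ay":0,"az":-0.021},{"jaw":-1.0,"x":0.003,"y":0.038,"z":0.015,"ax":0,"ay":0,"az":-0.021},{"jaw":-1.0,"x":0.002,"y":0.038,"z":0.015,"ax":0,"ay":0,"az":-0.021},{"jaw":-1.0,"x":0.002,"y":0.038,"z":0.015,"ax":0,"ay":0,"az":-0.021},{"jaw":-1.0,"x":0.001,"y":0.038,"z":0.015,"ax":0,"ay":0,"az":-0.021}]
```

Request:
{"api": "servo_tool", "payload": {"rows": [{"jaw": -1, "x": 0.004, "y": 0.038, "z": 0.005, "ax": 0, "ay": 0, "az": -0.021}, {"jaw": -1, "x": 0.003, "y": 0.038, "z": 0.01, "ax": 0, "ay": 0, "az": -0.021}, {"jaw": -1, "x": 0.002, "y": 0.038, "z": 0.015, "ax": 0, "ay": 0, "az": -0.021}, {"jaw": -1, "x": 0.002, "y": 0.038, "z": 0.02, "ax": 0, "ay": 0, "az": -0.021}, {"jaw": -1, "x": 0.001, "y": 0.038, "z": 0.025, "ax": 0, "ay": 0, "az": -0.021}, {"jaw": -1, "x": 0, "y": 0, "z": 0, "ax": 0, "ay": 0, "az": 0}, {"jaw": -1, "x": 0, "y": 0, "z": 0, "ax": 0, "ay": 0, "az": 0}]}}

```text
clock: 7.9
tool_pos: [0.5276, 0.0451, 0.1316]
tool_rot: [-0.056, 0.998, 0.0, -0.001]
force: [0.3, 0.5, -0.5]
width: 0.0584
```

```bash
python3 - <<'E'
from h import *
im=vision.snapshot("wrist");cv2.imwrite("pics/w3.png",im[:,:,::-1])
E
python3 plan.py 527.5 42.5 80 186.3 -1
```

```text
from [528.6  44.2 132.7] -173.6 d [ -1.1  -1.7 -52.7] turn -0.1 n 2
[{"jaw":-1.0,"x":0.001,"y":-0.001,"z":0.026,"ax":0,"ay":0,"az":0.001},{"jaw":-1.0,"x":0.001,"y":-0.001,"z":0.026,"ax":0,"ay":0,"az":0.001}]
```

View pics/w3.png

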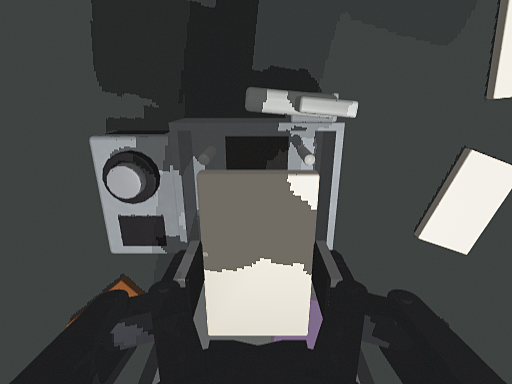

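The slab is lined up with the box, centred over the mark. Descending.

Request:
{"api": "servo_tool", "payload": {"rows": [{"jaw": -1, "x": 0.001, "y": -0.001, "z": 0.03, "ax": 0, "ay": 0, "az": 0}, {"jaw": -1, "x": 0, "y": -0.001, "z": 0.03, "ax": 0, "ay": 0, "az": 0}, {"jaw": -1, "x": 0, "y": 0, "z": 0.03, "ax": 0, "ay": 0, "az": 0}, {"jaw": -1, "x": 0, "y": 0, "z": 0.02, "ax": 0, "ay": 0, "az": 0}, {"jaw": -1, "x": 0, "y": 0, "z": 0.01, "ax": 0, "ay": 0, "az": 0}, {"jaw": -1, "x": 0, "y": 0, "z": 0, "ax": 0, "ay": 0, "az": 0}]}}

```text
clock: 8.55
tool_pos: [0.5273, 0.0416, 0.0121]
tool_rot: [-0.055, 0.999, 0.0, -0.001]
force: [0.0, 0.6, -0.9]
width: 0.0587
```

Request:
{"api": "servo_tool", "payload": {"rows": [{"jaw": -1, "x": 0, "y": 0, "z": 0.005, "ax": 0, "ay": 0, "az": 0}, {"jaw": -1, "x": 0, "y": 0, "z": 0.002, "ax": 0, "ay": 0, "az": 0}, {"jaw": -1, "x": 0, "y": 0, "z": 0, "ax": 0, "ay": 0, "az": 0}]}}

```text
clock: 8.85
tool_pos: [0.528, 0.0425, 0.0064]
tool_rot: [-0.056, 0.998, -0.0, 0.001]
force: [-0.2, -0.3, -1.7]
width: 0.0585
```

Request:
{"api": "servo_tool", "payload": {"rows": [{"jaw": -1, "x": 0, "y": 0, "z": 0.002, "ax": 0, "ay": 0, "az": 0}, {"jaw": 0.7, "x": 0, "y": 0, "z": 0, "ax": 0, "ay": 0, "az": 0}, {"jaw": 0.7, "x": 0, "y": 0, "z": 0, "ax": 0, "ay": 0, "az": 0}, {"jaw": 0.7, "x": 0, "y": 0, "z": 0, "ax": 0, "ay": 0, "az": 0}, {"jaw": 0.7, "x": 0, "y": 0, "z": -0.02, "ax": 0, "ay": 0, "az": 0}, {"jaw": 0.7, "x": 0, "y": 0, "z": -0.045, "ax": 0, "ay": 0, "az": 0}, {"jaw": 0.7, "x": 0, "y": 0, "z": -0.045, "ax": 0, "ay": 0, "az": 0}, {"jaw": 1, "x": 0, "y": 0, "z": -0.045, "ax": 0, "ay": 0, "az": 0}]}}

```text
clock: 9.65
tool_pos: [0.5271, 0.0427, 0.1604]
tool_rot: [-0.056, 0.998, 0.0, -0.0]
force: [0.9, 1.0, -0.3]
width: 0.0844
```

```bash
python3 - <<'E'
from h import *
print(tool());find("scene","slab_a",.01);find("scene","sheet_a",.005)
E
python3 plan.py 495 385 150 166
```

```text
(9.65, array([527.1,  42.7, 160.4]), 'toolx deg', np.float64(-173.6), 'tilt', array([-0.,  0.]), 'F', array([ 0.9,  1. , -0.3]), 'w', 84.4)
slab_a 0.91 [322.0, 165.0] col [255. 255. 255.] mm/deg [377. 262. 104.  63.  12.]
slab_a 0.8 [100.0, 261.0] col [185. 132.  90.] mm/deg [ 622. -475.  101.   67.   86.]
slab_a 0.72 [240.0, 259.0] col [189. 137.  95.] mm/deg [ 718. -107.  105.   61.  -42.]
sheet_a 0.85 [171.0, 186.0] col [213. 216. 220.] mm/deg [ 359. -254.  102.   60.   -2.]
sheet_a 0.84 [372.0, 180.0] col [212. 215. 219.] mm/deg [499. 386. 103.  61. -13.]
from [528.3  42.6 160.2] -173.6 d [-33.3 342.4 -10.2] turn -20.4 n 8
[{"jaw":1,"x":-0.001,"y":0.043,"z":0.001,"ax":0,"ay":0,"az":0.044},{"jaw":1,"x":0.001,"y":0.043,"z":0.001,"ax":0,"ay":0,"az":0.044},{"jaw":1,"x":0.003,"y":0.043,"z":0.001,"ax":0,"ay":0,"az":0.044},{"jaw":1,"x":0.005,"y":0.043,"z":0.001,"ax":0,"ay":0,"az":0.044},{"jaw":1,"x":0.007,"y":0.042,"z":0.001,"ax":0,"ay":0,"az":0.044},{"jaw":1,"x":0.009,"y":0.042,"z":0.001,"ax":0,"ay":0,"az":0.044},{"jaw":1,"x":0.011,"y":0.042,"z":0.001,"ax":0,"ay":0,"az":0.044},{"jaw":1,"x":0.013,"y":0.041,"z":0.001,"ax":0,"ay":0,"az":0.044}]
```

Request:
{"api": "servo_tool", "payload": {"rows": [{"jaw": 1, "x": -0.001, "y": 0.043, "z": 0.001, "ax": 0, "ay": 0, "az": 0.044}, {"jaw": 1, "x": 0.001, "y": 0.043, "z": 0.001, "ax": 0, "ay": 0, "az": 0.044}, {"jaw": 1, "x": 0.003, "y": 0.043, "z": 0.001, "ax": 0, "ay": 0, "az": 0.044}, {"jaw": 1, "x": 0.005, "y": 0.043, "z": 0.001, "ax": 0, "ay": 0, "az": 0.044}, {"jaw": 1, "x": 0.007, "y": 0.042, "z": 0.001, "ax": 0, "ay": 0, "az": 0.044}, {"jaw": 1, "x": 0.009, "y": 0.042, "z": 0.001, "ax": 0, "ay": 0, "az": 0.044}, {"jaw": 1, "x": 0.011, "y": 0.042, "z": 0.001, "ax": 0, "ay": 0, "az": 0.044}, {"jaw": 1, "x": 0.013, "y": 0.041, "z": 0.001, "ax": 0, "ay": 0, "az": 0.044}]}}

```text
clock: 10.65
tool_pos: [0.4921, 0.3865, 0.148]
tool_rot: [0.121, 0.993, -0.001, -0.002]
force: [-0.0, 0.0, 0.3]
width: 0.0852
```

Request:
{"api": "servo_tool", "payload": {"rows": [{"jaw": 1, "x": 0, "y": 0, "z": 0, "ax": 0, "ay": 0, "az": 0}, {"jaw": 1, "x": 0, "y": 0, "z": 0, "ax": 0, "ay": 0, "az": 0}]}}

```text
clock: 10.85
tool_pos: [0.4921, 0.3856, 0.1481]
tool_rot: [0.119, 0.993, -0.001, -0.002]
force: [-1.2, -0.2, -0.1]
width: 0.0854
```

```bash
python3 - <<'E'
from h import *
print(tool());find("wrist","sheet_a",.005,"w4");find("wrist","slab_a",.01)
E
```

```text
(10.85, array([492.1, 385.6, 148.1]), 'toolx deg', np.float64(166.4), 'tilt', array([-0.004, -0.002]), 'F', array([-1.2, -0.2, -0.1]), 'w', 85.4)
sheet_a 0.74 [258.0, 173.0] col [230. 231. 234.] mm/deg [489. 386. 101.  61. -13.]
sheet_a 0.34 [23.0, 280.0] col [93. 95. 99.] mm/deg [581.  75. 253.  81. -30.]
slab_a 0.84 [103.0, 79.0] col [203. 195. 181.] mm/deg [366. 264. 101.  63.  13.]
slab_a 0.74 [2.0, 303.0] col [199. 192. 178.] mm/deg [566.  47.  42.  13. -30.]
slab_a 0.72 [154.0, 223.0] col [246. 245. 242.] mm/deg [520. 260. 102.  63. -13.]
slab_a 0.66 [107.0, 376.0] col [195.  96. 233.] mm/deg [703. 113.  49.  44.  76.]
```

Request:
{"api": "servo_tool", "payload": {"rows": [{"jaw": 0.7, "x": 0.003, "y": 0, "z": 0.045, "ax": 0, "ay": 0, "az": -0.01}, {"jaw": 0.7, "x": 0, "y": 0, "z": 0.045, "ax": 0, "ay": 0, "az": 0}, {"jaw": 0.7, "x": 0, "y": 0, "z": 0.03, "ax": 0, "ay": 0, "az": 0}, {"jaw": 0.7, "x": 0, "y": 0, "z": 0.015, "ax": 0, "ay": 0, "az": 0}, {"jaw": 0.7, "x": 0, "y": 0, "z": 0.008, "ax": 0, "ay": 0, "az": 0}, {"jaw": 0.7, "x": 0, "y": 0, "z": 0, "ax": 0, "ay": 0, "az": 0}]}}

```text
clock: 11.65
tool_pos: [0.4913, 0.3857, 0.0077]
tool_rot: [0.116, 0.993, -0.0, -0.0]
force: [-0.3, -0.4, 0.7]
width: 0.0727
```

Request:
{"api": "servo_tool", "payload": {"rows": [{"jaw": 0.7, "x": 0, "y": 0, "z": 0.004, "ax": 0, "ay": 0, "az": 0}, {"jaw": 0.7, "x": 0, "y": 0, "z": 0.002, "ax": 0, "ay": 0, "az": 0}, {"jaw": 0.7, "x": 0, "y": 0, "z": 0, "ax": 0, "ay": 0, "az": 0}]}}

```text
clock: 11.95
tool_pos: [0.4914, 0.3865, 0.0026]
tool_rot: [0.115, 0.993, 0.0, 0.001]
force: [0.1, 0.2, 0.5]
width: 0.0724
```

Request:
{"api": "servo_tool", "payload": {"rows": [{"jaw": 0.7, "x": 0, "y": 0, "z": 0.004, "ax": 0, "ay": 0, "az": 0}, {"jaw": 0.7, "x": 0, "y": 0, "z": 0.001, "ax": 0, "ay": 0, "az": 0}, {"jaw": -1, "x": 0, "y": 0, "z": 0, "ax": 0, "ay": 0, "az": 0}, {"jaw": -1, "x": 0, "y": 0, "z": 0, "ax": 0, "ay": 0, "az": 0}, {"jaw": -1, "x": 0, "y": 0, "z": 0, "ax": 0, "ay": 0, "az": 0}, {"jaw": -1, "x": 0, "y": 0, "z": 0, "ax": 0, "ay": 0, "az": 0}]}}

```text
clock: 12.55
tool_pos: [0.4911, 0.3863, -0.0029]
tool_rot: [0.115, 0.993, 0.0, 0.0]
force: [-0.1, 0.3, 3.5]
width: 0.0579
```

Request:
{"api": "servo_tool", "payload": {"rows": [{"jaw": -1, "x": 0, "y": 0, "z": -0.01, "ax": 0, "ay": 0, "az": 0}, {"jaw": -1, "x": 0, "y": 0, "z": -0.03, "ax": 0, "ay": 0, "az": 0}, {"jaw": -1, "x": 0, "y": 0, "z": -0.045, "ax": 0, "ay": 0, "az": 0}, {"jaw": -1, "x": 0, "y": 0, "z": -0.045, "ax": 0, "ay": 0, "az": 0}, {"jaw": -1, "x": 0, "y": 0, "z": -0.02, "ax": 0, "ay": 0, "az": 0}, {"jaw": -1, "x": 0, "y": 0, "z": 0, "ax": 0, "ay": 0, "az": 0}]}}

```text
clock: 13.15
tool_pos: [0.4933, 0.3875, 0.1518]
tool_rot: [0.115, 0.993, 0.002, 0.003]
force: [1.0, 0.6, -0.6]
width: 0.0581
```

```bash
python3 plan.py 527.5 42.5 140 186.3 -1
```

```text
from [493.3 387.5 151.8] 166.8 d [  34.2 -345.   -11.8] turn 19.5 n 8
[{"jaw":-1.0,"x":-0.014,"y":-0.041,"z":0.001,"ax":0,"ay":0,"az":-0.043},{"jaw":-1.0,"x":-0.012,"y":-0.042,"z":0.001,"ax":0,"ay":0,"az":-0.043},{"jaw":-1.0,"x":-0.01,"y":-0.042,"z":0.001,"ax":0,"ay":0,"az":-0.043},{"jaw":-1.0,"x":-0.009,"y":-0.042,"z":0.001,"ax":0,"ay":0,"az":-0.043},{"jaw":-1.0,"x":-0.007,"y":-0.043,"z":0.001,"ax":0,"ay":0,"az":-0.043},{"jaw":-1.0,"x":-0.005,"y":-0.043,"z":0.001,"ax":0,"ay":0,"az":-0.043},{"jaw":-1.0,"x":-0.003,"y":-0.043,"z":0.001,"ax":0,"ay":0,"az":-0.043},{"jaw":-1.0,"x":-0.001,"y":-0.043,"z":0.001,"ax":0,"ay":0,"az":-0.043}]
```

Request:
{"api": "servo_tool", "payload": {"rows": [{"jaw": -1, "x": -0.014, "y": -0.041, "z": 0.001, "ax": 0, "ay": 0, "az": -0.043}, {"jaw": -1, "x": -0.012, "y": -0.042, "z": 0.001, "ax": 0, "ay": 0, "az": -0.043}, {"jaw": -1, "x": -0.01, "y": -0.042, "z": 0.001, "ax": 0, "ay": 0, "az": -0.043}, {"jaw": -1, "x": -0.009, "y": -0.042, "z": 0.001, "ax": 0, "ay": 0, "az": -0.043}, {"jaw": -1, "x": -0.007, "y": -0.043, "z": 0.001, "ax": 0, "ay": 0, "az": -0.043}, {"jaw": -1, "x": -0.005, "y": -0.043, "z": 0.001, "ax": 0, "ay": 0, "az": -0.043}, {"jaw": -1, "x": -0.003, "y": -0.043, "z": 0.001, "ax": 0, "ay": 0, "az": -0.043}, {"jaw": -1, "x": -0.001, "y": -0.043, "z": 0.001, "ax": 0, "ay": 0, "az": -0.043}]}}

```text
clock: 13.95
tool_pos: [0.5233, 0.0401, 0.1372]
tool_rot: [-0.057, 0.998, 0.0, -0.001]
force: [-0.6, 0.9, -0.0]
width: 0.0582
```

Request:
{"api": "servo_tool", "payload": {"rows": [{"jaw": -1, "x": 0, "y": 0, "z": 0, "ax": 0, "ay": 0, "az": 0}, {"jaw": -1, "x": 0, "y": 0, "z": 0, "ax": 0, "ay": 0, "az": 0}]}}

```text
clock: 14.15
tool_pos: [0.5236, 0.0409, 0.1374]
tool_rot: [-0.055, 0.998, 0.0, -0.001]
force: [-0.0, 0.3, -0.5]
width: 0.0581
```

```bash
python3 plan.py 528.5 42.5 60 186.3 -1;python3 - <<'E'
from h import *
im=vision.snapshot("wrist");cv2.imwrite("pics/w5.png",im[:,:,::-1])
E
```

```text
from [523.6  40.9 137.4] -173.7 d [  4.9   1.6 -77.4] turn -0.0 n 2
[{"jaw":-1.0,"x":-0.002,"y":0.001,"z":0.039,"ax":0,"ay":0,"az":0.0},{"jaw":-1.0,"x":-0.002,"y":0.001,"z":0.039,"ax":0,"ay":0,"az":0.0}]
```

View pics/w5.png

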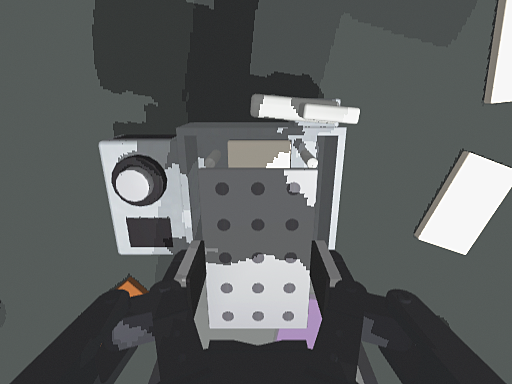

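The sheet is held squarely, with the first slab visible in place behind it at (258,153). Lowering the sheet.

Request:
{"api": "servo_tool", "payload": {"rows": [{"jaw": -1, "x": -0.003, "y": 0.001, "z": 0.03, "ax": 0, "ay": 0, "az": 0}, {"jaw": -1, "x": -0.002, "y": 0.001, "z": 0.03, "ax": 0, "ay": 0, "az": 0}, {"jaw": -1, "x": 0, "y": 0, "z": 0.03, "ax": 0, "ay": 0, "az": 0}, {"jaw": -1, "x": 0, "y": 0, "z": 0.02, "ax": 0, "ay": 0, "az": 0}, {"jaw": -1, "x": 0, "y": 0, "z": 0.008, "ax": 0, "ay": 0, "az": 0}, {"jaw": -1, "x": 0, "y": 0, "z": 0, "ax": 0, "ay": 0, "az": 0}]}}

```text
clock: 14.8
tool_pos: [0.528, 0.0456, 0.0194]
tool_rot: [-0.057, 0.998, 0.0, -0.002]
force: [-0.4, -0.0, -0.6]
width: 0.0581
```

Request:
{"api": "servo_tool", "payload": {"rows": [{"jaw": -1, "x": 0, "y": 0, "z": 0.003, "ax": 0, "ay": 0, "az": 0}, {"jaw": -1, "x": 0, "y": 0, "z": 0.001, "ax": 0, "ay": 0, "az": 0}, {"jaw": -1, "x": 0, "y": 0, "z": 0, "ax": 0, "ay": 0, "az": 0}]}}

```text
clock: 15.1
tool_pos: [0.53, 0.0442, 0.0176]
tool_rot: [-0.057, 0.998, -0.0, 0.001]
force: [0.5, 0.8, -0.3]
width: 0.0581
```

Request:
{"api": "servo_tool", "payload": {"rows": [{"jaw": -1, "x": 0.001, "y": -0.001, "z": 0.002, "ax": 0, "ay": 0, "az": 0}, {"jaw": -1, "x": 0, "y": 0, "z": 0.001, "ax": 0, "ay": 0, "az": 0}, {"jaw": 0.7, "x": 0, "y": 0, "z": 0, "ax": 0, "ay": 0, "az": 0}, {"jaw": 0.7, "x": 0, "y": 0, "z": 0, "ax": 0, "ay": 0, "az": 0}, {"jaw": 0.7, "x": 0, "y": 0, "z": 0, "ax": 0, "ay": 0, "az": 0}]}}

```text
clock: 15.6
tool_pos: [0.5286, 0.0431, 0.0139]
tool_rot: [-0.056, 0.998, -0.0, 0.0]
force: [0.5, -0.2, 0.5]
width: 0.0721
```

Request:
{"api": "servo_tool", "payload": {"rows": [{"jaw": 0.7, "x": 0, "y": 0, "z": -0.02, "ax": 0, "ay": 0, "az": 0}, {"jaw": 0.7, "x": 0, "y": 0, "z": -0.045, "ax": 0, "ay": 0, "az": 0}, {"jaw": 0.7, "x": 0, "y": 0, "z": -0.045, "ax": 0, "ay": 0, "az": 0}, {"jaw": 1, "x": 0, "y": 0, "z": -0.035, "ax": 0, "ay": 0, "az": 0}]}}

```text
clock: 16.0
tool_pos: [0.5291, 0.043, 0.1615]
tool_rot: [-0.057, 0.998, -0.0, 0.001]
force: [0.2, 0.8, 0.5]
width: 0.0841
```

```bash
python3 - <<'E'
from h import *
print(tool());find("scene","slab_a",.01);find("side","slab_a",.01)
E
python3 plan.py 520 260 150 167
```

```text
(16.0, array([529.1,  43. , 161.5]), 'toolx deg', np.float64(-173.5), 'tilt', array([ 0.002, -0.   ]), 'F', array([0.2, 0.8, 0.5]), 'w', 84.1)
slab_a 0.73 [100.0, 260.0] col [185. 132.  90.] mm/deg [ 622. -476.   99.   67.   86.]
slab_a 0.66 [338.0, 196.0] col [255. 255. 255.] mm/deg [534. 257. 106.  63. -13.]
slab_a 0.57 [244.0, 261.0] col [189. 137.  95.] mm/deg [ 719. -107.  106.   68.  -44.]
slab_a 0.53 [326.0, 165.0] col [255. 255. 255.] mm/deg [378. 261. 105.  66.  12.]
slab_a 0.83 [193.0, 207.0] col [204.  84. 243.] mm/deg [701. 117. 107.  65.  -3.]
slab_a 0.82 [235.0, 288.0] col [255. 255. 254.] mm/deg [363. 264. 100.  63.  13.]
slab_a 0.77 [197.0, 261.0] col [255. 255. 254.] mm/deg [521. 259. 108.  64. -14.]
slab_a 0.4 [242.0, 173.0] col [188. 105.  49.] mm/deg [ 687. -117.   88.   18.  -47.]
slab_a 0.4 [309.0, 138.0] col [180. 104.  49.] mm/deg [ 625. -444.   78.   36.  -54.]
from [529.   43.1 159.7] -173.5 d [ -9.  216.9  -9.7] turn -19.5 n 5
[{"jaw":1,"x":-0.003,"y":0.043,"z":0.002,"ax":0,"ay":0,"az":0.068},{"jaw":1,"x":-0.0,"y":0.043,"z":0.002,"ax":0,"ay":0,"az":0.068},{"jaw":1,"x":0.003,"y":0.043,"z":0.002,"ax":0,"ay":0,"az":0.068},{"jaw":1,"x":0.006,"y":0.043,"z":0.002,"ax":0,"ay":0,"az":0.068},{"jaw":1,"x":0.009,"y":0.043,"z":0.002,"ax":0,"ay":0,"az":0.068}]
```

Request:
{"api": "servo_tool", "payload": {"rows": [{"jaw": 1, "x": -0.003, "y": 0.043, "z": 0.002, "ax": 0, "ay": 0, "az": 0.068}, {"jaw": 1, "x": 0, "y": 0.043, "z": 0.002, "ax": 0, "ay": 0, "az": 0.068}, {"jaw": 1, "x": 0.003, "y": 0.043, "z": 0.002, "ax": 0, "ay": 0, "az": 0.068}, {"jaw": 1, "x": 0.006, "y": 0.043, "z": 0.002, "ax": 0, "ay": 0, "az": 0.068}, {"jaw": 1, "x": 0.009, "y": 0.043, "z": 0.002, "ax": 0, "ay": 0, "az": 0.068}, {"jaw": 1, "x": 0, "y": 0, "z": 0, "ax": 0, "ay": 0, "az": 0}, {"jaw": 1, "x": 0, "y": 0, "z": 0, "ax": 0, "ay": 0, "az": 0}, {"jaw": 1, "x": 0, "y": 0, "z": 0, "ax": 0, "ay": 0, "az": 0}]}}

```text
clock: 17.0
tool_pos: [0.5177, 0.2585, 0.1473]
tool_rot: [0.113, 0.994, -0.001, -0.001]
force: [1.0, -0.1, -0.6]
width: 0.0854
```

```bash
python3 - <<'E'
from h import *
print(tool());find("wrist","slab_a",.01,"w6")
E
```

```text
(17.0, array([517.7, 258.5, 147.3]), 'toolx deg', np.float64(167.0), 'tilt', array([-0.002, -0.001]), 'F', array([ 1. , -0.1, -0.6]), 'w', 85.4)
slab_a 0.97 [94.0, 227.0] col [112. 108. 101.] mm/deg [530.  70.  66.   8.   6.]
slab_a 0.97 [185.0, 329.0] col [141.  69. 180.] mm/deg [688. 125.  80.  52.  -2.]
slab_a 0.96 [231.0, 36.0] col [243. 243. 237.] mm/deg [376. 265.  79.  60.  12.]
slab_a 0.84 [259.0, 180.0] col [232. 226. 214.] mm/deg [521. 259. 101.  60. -13.]
```

Request:
{"api": "servo_tool", "payload": {"rows": [{"jaw": 0.7, "x": -0.003, "y": 0.001, "z": 0.045, "ax": 0, "ay": 0, "az": 0}, {"jaw": 0.7, "x": 0, "y": 0, "z": 0.045, "ax": 0, "ay": 0, "az": 0}, {"jaw": 0.7, "x": 0, "y": 0, "z": 0.03, "ax": 0, "ay": 0, "az": 0}, {"jaw": 0.7, "x": 0, "y": 0, "z": 0.015, "ax": 0, "ay": 0, "az": 0}, {"jaw": 0.7, "x": 0, "y": 0, "z": 0.008, "ax": 0, "ay": 0, "az": 0}, {"jaw": 0.7, "x": 0, "y": 0, "z": 0.003, "ax": 0, "ay": 0, "az": 0}, {"jaw": 0.7, "x": 0, "y": 0, "z": 0, "ax": 0, "ay": 0, "az": 0}]}}

```text
clock: 17.8
tool_pos: [0.5227, 0.2598, 0.0039]
tool_rot: [0.113, 0.994, 0.0, 0.001]
force: [0.8, -0.0, 0.1]
width: 0.0729
```

Request:
{"api": "servo_tool", "payload": {"rows": [{"jaw": 0.7, "x": 0.001, "y": 0, "z": 0.004, "ax": 0, "ay": 0, "az": 0}, {"jaw": 0.7, "x": 0, "y": 0, "z": 0.002, "ax": 0, "ay": 0, "az": 0}, {"jaw": -1, "x": 0, "y": 0, "z": 0, "ax": 0, "ay": 0, "az": 0}, {"jaw": -1, "x": 0, "y": 0, "z": 0, "ax": 0, "ay": 0, "az": 0}, {"jaw": -1, "x": 0, "y": 0, "z": 0, "ax": 0, "ay": 0, "az": 0}, {"jaw": -1, "x": 0, "y": 0, "z": 0, "ax": 0, "ay": 0, "az": 0}]}}

```text
clock: 18.4
tool_pos: [0.521, 0.2602, -0.0026]
tool_rot: [0.113, 0.994, 0.0, 0.0]
force: [-1.4, 0.1, 5.8]
width: 0.059
```

Request:
{"api": "servo_tool", "payload": {"rows": [{"jaw": -1, "x": 0, "y": 0, "z": -0.01, "ax": 0, "ay": 0, "az": 0}, {"jaw": -1, "x": 0, "y": 0, "z": -0.03, "ax": 0, "ay": 0, "az": 0}, {"jaw": -1, "x": 0, "y": 0, "z": -0.045, "ax": 0, "ay": 0, "az": 0}, {"jaw": -1, "x": 0, "y": 0, "z": -0.045, "ax": 0, "ay": 0, "az": 0}, {"jaw": -1, "x": 0, "y": 0, "z": -0.02, "ax": 0, "ay": 0, "az": 0}, {"jaw": -1, "x": 0, "y": 0, "z": 0, "ax": 0, "ay": 0, "az": 0}, {"jaw": -1, "x": 0, "y": 0, "z": 0, "ax": 0, "ay": 0, "az": 0}]}}

```text
clock: 19.1
tool_pos: [0.5202, 0.2598, 0.1463]
tool_rot: [0.113, 0.994, -0.0, -0.0]
force: [-1.3, 1.0, -1.6]
width: 0.0587
```

```bash
python3 plan.py 527.5 42.5 140 186.3 -1
```

```text
from [520.2 259.8 146.3] 167.0 d [   7.3 -217.3   -6.3] turn 19.3 n 5
[{"jaw":-1.0,"x":-0.011,"y":-0.042,"z":0.001,"ax":0,"ay":0,"az":-0.067},{"jaw":-1.0,"x":-0.008,"y":-0.043,"z":0.001,"ax":0,"ay":0,"az":-0.067},{"jaw":-1.0,"x":-0.005,"y":-0.043,"z":0.001,"ax":0,"ay":0,"az":-0.067},{"jaw":-1.0,"x":-0.003,"y":-0.043,"z":0.001,"ax":0,"ay":0,"az":-0.067},{"jaw":-1.0,"x":0.0,"y":-0.043,"z":0.001,"ax":0,"ay":0,"az":-0.067}]
```

Request:
{"api": "servo_tool", "payload": {"rows": [{"jaw": -1, "x": -0.011, "y": -0.042, "z": 0.001, "ax": 0, "ay": 0, "az": -0.067}, {"jaw": -1, "x": -0.008, "y": -0.043, "z": 0.001, "ax": 0, "ay": 0, "az": -0.067}, {"jaw": -1, "x": -0.006, "y": -0.043, "z": 0.001, "ax": 0, "ay": 0, "az": -0.067}, {"jaw": -1, "x": -0.003, "y": -0.043, "z": 0.001, "ax": 0, "ay": 0, "az": -0.067}, {"jaw": -1, "x": 0, "y": -0.043, "z": 0.001, "ax": 0, "ay": 0, "az": -0.067}, {"jaw": -1, "x": 0, "y": 0, "z": 0, "ax": 0, "ay": 0, "az": 0}, {"jaw": -1, "x": 0, "y": 0, "z": 0, "ax": 0, "ay": 0, "az": 0}]}}

```text
clock: 19.8
tool_pos: [0.5271, 0.0427, 0.1395]
tool_rot: [-0.052, 0.999, 0.001, -0.002]
force: [0.3, 0.4, -1.7]
width: 0.0585
```

```bash
python3 plan.py 527.5 42.5 30 186.3 -1; python3 -c "
from h import *
for i in range(4): cv2.imwrite('pics/w7.png',vision.snapshot('wrist')[:,:,::-1]);print(tool())"
```

```text
from [527.1  42.7 139.5] -174.0 d [   0.4   -0.2 -109.5] turn 0.3 n 3
[{"jaw":-1.0,"x":-0.0,"y":-0.0,"z":0.037,"ax":0,"ay":0,"az":-0.002},{"jaw":-1.0,"x":-0.0,"y":-0.0,"z":0.037,"ax":0,"ay":0,"az":-0.002},{"jaw":-1.0,"x":-0.0,"y":-0.0,"z":0.037,"ax":0,"ay":0,"az":-0.002}]
(19.85, array([527.3,  43.7, 139.9]), 'toolx deg', np.float64(-173.9), 'tilt', array([-0.004,  0.001]), 'F', array([-0.6,  0.2, -1.7]), 'w', 58.2)
(19.9, array([527.5,  44.4, 140.2]), 'toolx deg', np.float64(-173.8), 'tilt', array([-0.003,  0.001]), 'F', array([ 0.3, -0.5, -0.9]), 'w', 58.7)
(19.95, array([527.7,  44.7, 140.6]), 'toolx deg', np.float64(-173.8), 'tilt', array([-0.002,  0.001]), 'F', array([ 0.9, -0.2, -1. ]), 'w', 58.6)
(20.0, array([528. ,  44.8, 140.9]), 'toolx deg', np.float64(-173.7), 'tilt', array([-0.001,  0.   ]), 'F', array([ 0.5,  0.2, -1.4]), 'w', 59.0)
```

View pics/w7.png

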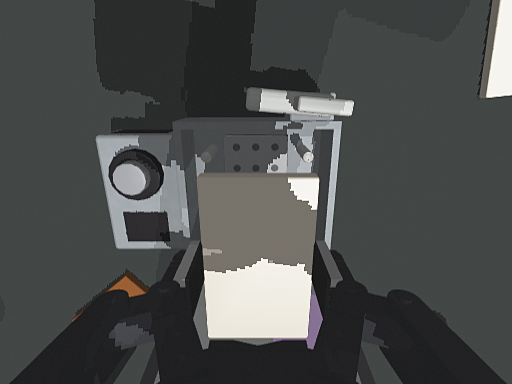

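The sheet sits on the first slab in the bay, and the second slab is above it. Lowering.

Request:
{"api": "servo_tool", "payload": {"rows": [{"jaw": -1, "x": 0, "y": -0.001, "z": 0.03, "ax": 0, "ay": 0, "az": 0}, {"jaw": -1, "x": 0, "y": -0.001, "z": 0.03, "ax": 0, "ay": 0, "az": 0}, {"jaw": -1, "x": 0, "y": 0, "z": 0.03, "ax": 0, "ay": 0, "az": 0}, {"jaw": -1, "x": 0, "y": 0, "z": 0.018, "ax": 0, "ay": 0, "az": 0}, {"jaw": -1, "x": 0, "y": 0, "z": 0.008, "ax": 0, "ay": 0, "az": 0}, {"jaw": -1, "x": 0, "y": 0, "z": 0, "ax": 0, "ay": 0, "az": 0}, {"jaw": -1, "x": 0, "y": 0, "z": 0, "ax": 0, "ay": 0, "az": 0}]}}

```text
clock: 20.7
tool_pos: [0.5296, 0.0419, 0.0266]
tool_rot: [-0.055, 0.999, -0.0, 0.001]
force: [-0.3, 0.7, -1.7]
width: 0.0586
```

Request:
{"api": "servo_tool", "payload": {"rows": [{"jaw": -1, "x": 0, "y": 0, "z": 0.003, "ax": 0, "ay": 0, "az": 0}, {"jaw": -1, "x": 0, "y": 0, "z": 0, "ax": 0, "ay": 0, "az": 0}]}}

```text
clock: 20.9
tool_pos: [0.5294, 0.0415, 0.0235]
tool_rot: [-0.054, 0.999, -0.0, 0.001]
force: [0.4, 0.9, -1.8]
width: 0.0585
```

Request:
{"api": "servo_tool", "payload": {"rows": [{"jaw": -1, "x": 0.001, "y": 0.001, "z": 0.003, "ax": 0, "ay": 0, "az": -0.005}, {"jaw": -1, "x": 0, "y": 0, "z": 0.001, "ax": 0, "ay": 0, "az": 0}, {"jaw": -1, "x": 0, "y": 0, "z": 0, "ax": 0, "ay": 0, "az": 0}]}}

```text
clock: 21.2
tool_pos: [0.5275, 0.0423, 0.0186]
tool_rot: [-0.057, 0.998, 0.0, -0.0]
force: [-0.1, -0.2, -1.7]
width: 0.0591
```

Request:
{"api": "servo_tool", "payload": {"rows": [{"jaw": 0.7, "x": 0, "y": 0, "z": 0, "ax": 0, "ay": 0, "az": 0}, {"jaw": 0.7, "x": 0, "y": 0, "z": 0, "ax": 0, "ay": 0, "az": 0}, {"jaw": 0.7, "x": 0, "y": 0, "z": 0, "ax": 0, "ay": 0, "az": 0}, {"jaw": 0.7, "x": 0, "y": 0, "z": -0.02, "ax": 0, "ay": 0, "az": 0}, {"jaw": 0.7, "x": 0, "y": 0, "z": -0.045, "ax": 0, "ay": 0, "az": 0}, {"jaw": 0.7, "x": 0, "y": 0, "z": -0.045, "ax": 0, "ay": 0, "az": 0}, {"jaw": 1, "x": 0, "y": 0, "z": -0.035, "ax": 0, "ay": 0, "az": 0}]}}

```text
clock: 21.9
tool_pos: [0.5284, 0.0422, 0.1666]
tool_rot: [-0.057, 0.998, -0.0, 0.001]
force: [0.5, -0.7, 0.2]
width: 0.0843
```

```bash
python3 - <<'E'
from h import *
print(tool());find("scene","sheet_a",.005);find("scene","slab_a",.01,"s2")
E
python3 plan.py 355 -254 150 178
```

```text
(21.9, array([528.4,  42.2, 166.6]), 'toolx deg', np.float64(-173.5), 'tilt', array([ 0.002, -0.   ]), 'F', array([ 0.5, -0.7,  0.2]), 'w', 84.3)
sheet_a 0.83 [174.0, 186.0] col [213. 216. 220.] mm/deg [ 359. -255.  106.   62.   -1.]
sheet_a 0.7 [175.0, 269.0] col [255. 255. 246.] mm/deg [ 694. -290.   95.   87.   27.]
slab_a 0.79 [322.0, 166.0] col [255. 255. 255.] mm/deg [380. 260. 108.  65.  13.]
slab_a 0.71 [101.0, 260.0] col [185. 132.  90.] mm/deg [ 623. -475.  101.   67.   85.]
slab_a 0.66 [242.0, 261.0] col [190. 137.  95.] mm/deg [ 719. -105.  103.   62.  -43.]
slab_a 0.57 [320.0, 247.0] col [194. 120. 228.] mm/deg [713. 115. 106.  64.  -3.]
from [528.3  42.3 164.7] -173.5 d [-173.3 -296.3  -14.7] turn -8.5 n 8
[{"jaw":1,"x":0.026,"y":-0.034,"z":0.002,"ax":0,"ay":0,"az":0.019},{"jaw":1,"x":0.025,"y":-0.035,"z":0.002,"ax":0,"ay":0,"az":0.019},{"jaw":1,"x":0.024,"y":-0.035,"z":0.002,"ax":0,"ay":0,"az":0.019},{"jaw":1,"x":0.024,"y":-0.036,"z":0.002,"ax":0,"ay":0,"az":0.019},{"jaw":1,"x":0.023,"y":-0.036,"z":0.002,"ax":0,"ay":0,"az":0.019},{"jaw":1,"x":0.022,"y":-0.037,"z":0.002,"ax":0,"ay":0,"az":0.019},{"jaw":1,"x":0.022,"y":-0.037,"z":0.002,"ax":0,"ay":0,"az":0.019},{"jaw":1,"x":0.021,"y":-0.037,"z":0.002,"ax":0,"ay":0,"az":0.019}]
```

Request:
{"api": "servo_tool", "payload": {"rows": [{"jaw": 1, "x": 0.026, "y": -0.034, "z": 0.002, "ax": 0, "ay": 0, "az": 0.019}, {"jaw": 1, "x": 0.025, "y": -0.035, "z": 0.002, "ax": 0, "ay": 0, "az": 0.019}, {"jaw": 1, "x": 0.024, "y": -0.035, "z": 0.002, "ax": 0, "ay": 0, "az": 0.019}, {"jaw": 1, "x": 0.024, "y": -0.036, "z": 0.002, "ax": 0, "ay": 0, "az": 0.019}, {"jaw": 1, "x": 0.023, "y": -0.036, "z": 0.002, "ax": 0, "ay": 0, "az": 0.019}, {"jaw": 1, "x": 0.022, "y": -0.037, "z": 0.002, "ax": 0, "ay": 0, "az": 0.019}, {"jaw": 1, "x": 0.022, "y": -0.037, "z": 0.002, "ax": 0, "ay": 0, "az": 0.019}, {"jaw": 1, "x": 0.021, "y": -0.037, "z": 0.002, "ax": 0, "ay": 0, "az": 0.019}]}}

```text
clock: 22.9
tool_pos: [0.3522, -0.2536, 0.146]
tool_rot: [0.02, 1.0, 0.001, -0.001]
force: [0.2, -1.1, -0.7]
width: 0.0855
```

Request:
{"api": "servo_tool", "payload": {"rows": [{"jaw": 1, "x": 0, "y": 0, "z": 0, "ax": 0, "ay": 0, "az": 0}, {"jaw": 1, "x": 0, "y": 0, "z": 0, "ax": 0, "ay": 0, "az": 0}, {"jaw": 1, "x": 0, "y": 0, "z": 0, "ax": 0, "ay": 0, "az": 0}]}}

```text
clock: 23.2
tool_pos: [0.3539, -0.2521, 0.1467]
tool_rot: [0.019, 1.0, 0.001, -0.001]
force: [-0.1, 0.1, -0.2]
width: 0.0855
```

```bash
python3 - <<'E'
from h import *
print(tool());find("wrist","sheet_a",.005,"w8")
E
python3 plan.py 350 -254 0 179|head -1
```

```text
(23.2, array([ 353.9, -252.1,  146.7]), 'toolx deg', np.float64(177.8), 'tilt', array([-0.001,  0.002]), 'F', array([-0.1,  0.1, -0.2]), 'w', 85.5)
sheet_a 0.92 [255.0, 173.0] col [247. 247. 247.] mm/deg [ 348. -257.  101.   62.   -2.]
sheet_a 0.56 [482.0, 314.0] col [124. 127. 130.] mm/deg [544.  25.  26.   5.   6.]
from [ 354.5 -252.   147.1] 177.9 d [  -4.5   -2.  -147.1] turn 1.1 n 4
```

Request:
{"api": "servo_tool", "payload": {"rows": [{"jaw": 0.7, "x": 0.004, "y": -0.003, "z": 0.045, "ax": 0, "ay": 0, "az": 0}, {"jaw": 0.7, "x": 0.002, "y": -0.002, "z": 0.045, "ax": 0, "ay": 0, "az": 0}, {"jaw": 0.7, "x": 0, "y": 0, "z": 0.03, "ax": 0, "ay": 0, "az": 0}, {"jaw": 0.7, "x": 0, "y": 0, "z": 0.015, "ax": 0, "ay": 0, "az": 0}, {"jaw": 0.7, "x": 0, "y": 0, "z": 0.008, "ax": 0, "ay": 0, "az": 0}, {"jaw": 0.7, "x": 0, "y": 0, "z": 0, "ax": 0, "ay": 0, "az": 0}, {"jaw": 0.7, "x": 0, "y": 0, "z": 0, "ax": 0, "ay": 0, "az": 0}]}}

```text
clock: 24.0
tool_pos: [0.3487, -0.2582, 0.0054]
tool_rot: [0.019, 1.0, -0.0, 0.0]
force: [-1.1, 0.3, 0.5]
width: 0.0725
```

Request:
{"api": "servo_tool", "payload": {"rows": [{"jaw": 0.7, "x": 0, "y": 0.001, "z": 0.005, "ax": 0, "ay": 0, "az": 0}, {"jaw": 0.7, "x": 0, "y": 0, "z": 0.003, "ax": 0, "ay": 0, "az": 0}, {"jaw": -1, "x": 0, "y": 0, "z": 0, "ax": 0, "ay": 0, "az": 0}, {"jaw": -1, "x": 0, "y": 0, "z": 0, "ax": 0, "ay": 0, "az": 0}, {"jaw": -1, "x": 0, "y": 0, "z": 0, "ax": 0, "ay": 0, "az": 0}, {"jaw": -1, "x": 0, "y": 0, "z": 0, "ax": 0, "ay": 0, "az": 0}]}}

```text
clock: 24.6
tool_pos: [0.348, -0.2571, -0.0027]
tool_rot: [0.019, 1.0, 0.0, -0.0]
force: [-1.5, 3.0, 6.4]
width: 0.0579
```

Request:
{"api": "servo_tool", "payload": {"rows": [{"jaw": -1, "x": 0, "y": 0, "z": -0.01, "ax": 0, "ay": 0, "az": 0}, {"jaw": -1, "x": 0, "y": 0, "z": -0.03, "ax": 0, "ay": 0, "az": 0}, {"jaw": -1, "x": 0, "y": 0, "z": -0.045, "ax": 0, "ay": 0, "az": 0}, {"jaw": -1, "x": 0, "y": 0, "z": -0.045, "ax": 0, "ay": 0, "az": 0}, {"jaw": -1, "x": 0, "y": 0, "z": -0.025, "ax": 0, "ay": 0, "az": 0}, {"jaw": -1, "x": 0, "y": 0, "z": 0, "ax": 0, "ay": 0, "az": 0}, {"jaw": -1, "x": 0, "y": 0, "z": 0, "ax": 0, "ay": 0, "az": 0}]}}

```text
clock: 25.3
tool_pos: [0.3481, -0.2572, 0.1523]
tool_rot: [0.019, 1.0, -0.001, 0.001]
force: [-0.4, -0.4, -1.8]
width: 0.0582
```

```bash
python3 plan.py 527.5 42.5 150 186.3 -1
```

```text
from [ 348.1 -257.2  152.3] 177.8 d [179.4 299.7  -2.3] turn 8.5 n 8
[{"jaw":-1.0,"x":-0.021,"y":0.038,"z":0.0,"ax":0,"ay":0,"az":-0.019},{"jaw":-1.0,"x":-0.022,"y":0.038,"z":0.0,"ax":0,"ay":0,"az":-0.019},{"jaw":-1.0,"x":-0.022,"y":0.038,"z":0.0,"ax":0,"ay":0,"az":-0.019},{"jaw":-1.0,"x":-0.023,"y":0.037,"z":0.0,"ax":0,"ay":0,"az":-0.019},{"jaw":-1.0,"x":-0.024,"y":0.037,"z":0.0,"ax":0,"ay":0,"az":-0.019},{"jaw":-1.0,"x":-0.024,"y":0.036,"z":0.0,"ax":0,"ay":0,"az":-0.019},{"jaw":-1.0,"x":-0.025,"y":0.036,"z":0.0,"ax":0,"ay":0,"az":-0.019},{"jaw":-1.0,"x":-0.026,"y":0.035,"z":0.0,"ax":0,"ay":0,"az":-0.019}]
```

Request:
{"api": "servo_tool", "payload": {"rows": [{"jaw": -1, "x": -0.021, "y": 0.038, "z": 0, "ax": 0, "ay": 0, "az": -0.019}, {"jaw": -1, "x": -0.022, "y": 0.038, "z": 0, "ax": 0, "ay": 0, "az": -0.019}, {"jaw": -1, "x": -0.022, "y": 0.038, "z": 0, "ax": 0, "ay": 0, "az": -0.019}, {"jaw": -1, "x": -0.023, "y": 0.037, "z": 0, "ax": 0, "ay": 0, "az": -0.019}, {"jaw": -1, "x": -0.024, "y": 0.037, "z": 0, "ax": 0, "ay": 0, "az": -0.019}, {"jaw": -1, "x": -0.024, "y": 0.036, "z": 0, "ax": 0, "ay": 0, "az": -0.019}, {"jaw": -1, "x": -0.025, "y": 0.036, "z": 0, "ax": 0, "ay": 0, "az": -0.019}, {"jaw": -1, "x": -0.026, "y": 0.035, "z": 0, "ax": 0, "ay": 0, "az": -0.019}]}}

```text
clock: 26.1
tool_pos: [0.526, 0.0452, 0.1494]
tool_rot: [-0.057, 0.998, 0.0, -0.002]
force: [-0.2, -1.0, -1.1]
width: 0.0583
```

Request:
{"api": "servo_tool", "payload": {"rows": [{"jaw": -1, "x": 0, "y": 0, "z": 0, "ax": 0, "ay": 0, "az": 0}, {"jaw": -1, "x": 0, "y": 0, "z": 0, "ax": 0, "ay": 0, "az": 0}, {"jaw": -1, "x": 0, "y": 0, "z": 0, "ax": 0, "ay": 0, "az": 0}, {"jaw": -1, "x": 0, "y": 0, "z": 0, "ax": 0, "ay": 0, "az": 0}]}}

```text
clock: 26.5
tool_pos: [0.5261, 0.0422, 0.151]
tool_rot: [-0.056, 0.998, 0.0, -0.001]
force: [-0.2, -0.8, -0.3]
width: 0.0579
```

```bash
python3 plan.py 527.5 42.5 30 186.3 -1; python3 -c "
from h import *
cv2.imwrite('pics/w9.png',vision.snapshot('wrist')[:,:,::-1]);print(tool())"
```

```text
from [526.1  42.2 151. ] -173.6 d [   1.4    0.3 -121. ] turn -0.1 n 3
[{"jaw":-1.0,"x":-0.0,"y":0.0,"z":0.04,"ax":0,"ay":0,"az":0.001},{"jaw":-1.0,"x":-0.0,"y":0.0,"z":0.04,"ax":0,"ay":0,"az":0.001},{"jaw":-1.0,"x":-0.0,"y":0.0,"z":0.04,"ax":0,"ay":0,"az":0.001}]
(26.55, array([526.3,  42.2, 151.3]), 'toolx deg', np.float64(-173.6), 'tilt', array([-0.001, -0.   ]), 'F', array([ 0.3, -0.3, -0.5]), 'w', 57.9)
```

View pics/w9.png

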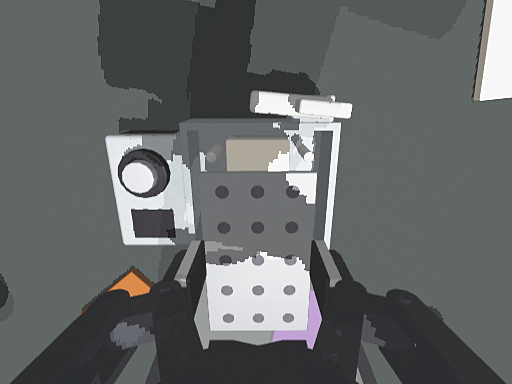

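The second slab is in place at (258,153) and the second sheet is held above it. Lowering to TCP z ≈ 29.

Request:
{"api": "servo_tool", "payload": {"rows": [{"jaw": -1, "x": -0.001, "y": 0, "z": 0.03, "ax": 0, "ay": 0, "az": 0}, {"jaw": -1, "x": 0, "y": 0, "z": 0.03, "ax": 0, "ay": 0, "az": 0}, {"jaw": -1, "x": 0, "y": 0, "z": 0.03, "ax": 0, "ay": 0, "az": 0}, {"jaw": -1, "x": 0, "y": 0, "z": 0.018, "ax": 0, "ay": 0, "az": 0}, {"jaw": -1, "x": 0, "y": 0, "z": 0.008, "ax": 0, "ay": 0, "az": 0}, {"jaw": -1, "x": 0, "y": 0, "z": 0, "ax": 0, "ay": 0, "az": 0}, {"jaw": -1, "x": 0, "y": 0, "z": 0, "ax": 0, "ay": 0, "az": 0}]}}

```text
clock: 27.25
tool_pos: [0.5287, 0.0428, 0.0367]
tool_rot: [-0.056, 0.998, -0.0, 0.001]
force: [0.6, -0.6, -0.4]
width: 0.0578
```

Request:
{"api": "servo_tool", "payload": {"rows": [{"jaw": -1, "x": 0, "y": 0, "z": 0.003, "ax": 0, "ay": 0, "az": 0}, {"jaw": -1, "x": 0, "y": 0, "z": 0, "ax": 0, "ay": 0, "az": 0}]}}

```text
clock: 27.45
tool_pos: [0.5285, 0.0432, 0.0335]
tool_rot: [-0.057, 0.998, -0.0, 0.001]
force: [0.4, -0.5, -0.4]
width: 0.0579
```

Request:
{"api": "servo_tool", "payload": {"rows": [{"jaw": -1, "x": 0, "y": 0, "z": 0.003, "ax": 0, "ay": 0, "az": 0}, {"jaw": -1, "x": 0, "y": 0, "z": 0.001, "ax": 0, "ay": 0, "az": 0}, {"jaw": -1, "x": 0, "y": 0, "z": 0, "ax": 0, "ay": 0, "az": 0}]}}

```text
clock: 27.75
tool_pos: [0.5278, 0.0434, 0.0286]
tool_rot: [-0.057, 0.998, 0.0, -0.0]
force: [-0.3, 1.1, -1.5]
width: 0.0582
```

Request:
{"api": "servo_tool", "payload": {"rows": [{"jaw": 0.7, "x": 0, "y": 0, "z": 0, "ax": 0, "ay": 0, "az": 0}, {"jaw": 0.7, "x": 0, "y": 0, "z": 0, "ax": 0, "ay": 0, "az": 0}, {"jaw": 0.7, "x": 0, "y": 0, "z": 0, "ax": 0, "ay": 0, "az": 0}, {"jaw": 0.7, "x": 0, "y": 0, "z": -0.02, "ax": 0, "ay": 0, "az": 0}, {"jaw": 0.7, "x": 0, "y": 0, "z": -0.045, "ax": 0, "ay": 0, "az": 0}, {"jaw": 0.7, "x": 0, "y": 0, "z": -0.045, "ax": 0, "ay": 0, "az": 0}, {"jaw": 1, "x": 0, "y": 0, "z": -0.02, "ax": 0, "ay": 0, "az": 0}]}}

```text
clock: 28.45
tool_pos: [0.5302, 0.0431, 0.1633]
tool_rot: [-0.057, 0.998, -0.001, 0.003]
force: [0.4, -0.6, 0.3]
width: 0.0845
```

```bash
python3 - <<'E'
from h import *
print(tool());find("scene","slab_a",.01);find("side","slab_a",.01)
E
python3 plan.py 367 264 150 193
```

```text
(28.45, array([530.2,  43.1, 163.3]), 'toolx deg', np.float64(-173.5), 'tilt', array([ 0.006, -0.001]), 'F', array([ 0.4, -0.6,  0.3]), 'w', 84.5)
slab_a 0.94 [324.0, 166.0] col [255. 255. 255.] mm/deg [380. 260. 109.  69.  12.]
slab_a 0.9 [100.0, 261.0] col [185. 132.  90.] mm/deg [ 622. -476.   99.   66.   86.]
slab_a 0.58 [241.0, 261.0] col [190. 137.  95.] mm/deg [ 717. -104.  112.   68.  -41.]
slab_a 0.96 [236.0, 289.0] col [255. 255. 254.] mm/deg [364. 264. 101.  65.  13.]
slab_a 0.88 [195.0, 205.0] col [204.  84. 242.] mm/deg [699. 117. 109.  66.  -4.]
slab_a 0.55 [243.0, 172.0] col [179.5 101.   48. ] mm/deg [ 687. -114.   93.   22.  -48.]
slab_a 0.51 [309.0, 140.0] col [178.5 104.   49. ] mm/deg [ 626. -443.   78.   40.  -54.]
slab_a 0.32 [268.0, 146.0] col [252. 250. 244.] mm/deg [ 723. -313.   95.   76.  -50.]
from [527.8  43.3 158.7] -173.5 d [-160.8  220.7   -8.7] turn 6.5 n 7
[{"jaw":1,"x":0.019,"y":0.034,"z":0.001,"ax":0,"ay":0,"az":-0.016},{"jaw":1,"x":0.019,"y":0.034,"z":0.001,"ax":0,"ay":0,"az":-0.016},{"jaw":1,"x":0.018,"y":0.035,"z":0.001,"ax":0,"ay":0,"az":-0.016},{"jaw":1,"x":0.018,"y":0.035,"z":0.001,"ax":0,"ay":0,"az":-0.016},{"jaw":1,"x":0.017,"y":0.035,"z":0.001,"ax":0,"ay":0,"az":-0.016},{"jaw":1,"x":0.016,"y":0.035,"z":0.001,"ax":0,"ay":0,"az":-0.016},{"jaw":1,"x":0.016,"y":0.036,"z":0.001,"ax":0,"ay":0,"az":-0.016}]
```

Request:
{"api": "servo_tool", "payload": {"rows": [{"jaw": 1, "x": 0.019, "y": 0.034, "z": 0.001, "ax": 0, "ay": 0, "az": -0.016}, {"jaw": 1, "x": 0.019, "y": 0.034, "z": 0.001, "ax": 0, "ay": 0, "az": -0.016}, {"jaw": 1, "x": 0.018, "y": 0.035, "z": 0.001, "ax": 0, "ay": 0, "az": -0.016}, {"jaw": 1, "x": 0.018, "y": 0.035, "z": 0.001, "ax": 0, "ay": 0, "az": -0.016}, {"jaw": 1, "x": 0.017, "y": 0.035, "z": 0.001, "ax": 0, "ay": 0, "az": -0.016}, {"jaw": 1, "x": 0.016, "y": 0.035, "z": 0.001, "ax": 0, "ay": 0, "az": -0.016}, {"jaw": 1, "x": 0.016, "y": 0.036, "z": 0.001, "ax": 0, "ay": 0, "az": -0.016}]}}

```text
clock: 29.35
tool_pos: [0.3649, 0.265, 0.1497]
tool_rot: [-0.112, 0.994, -0.0, -0.002]
force: [1.2, 0.3, 0.5]
width: 0.0852
```

Request:
{"api": "servo_tool", "payload": {"rows": [{"jaw": 1, "x": 0, "y": 0, "z": 0, "ax": 0, "ay": 0, "az": 0}, {"jaw": 1, "x": 0, "y": 0, "z": 0, "ax": 0, "ay": 0, "az": 0}, {"jaw": 1, "x": 0, "y": 0, "z": 0, "ax": 0, "ay": 0, "az": 0}, {"jaw": 1, "x": 0, "y": 0, "z": 0, "ax": 0, "ay": 0, "az": 0}]}}

```text
clock: 29.75
tool_pos: [0.3678, 0.2636, 0.1512]
tool_rot: [-0.111, 0.994, -0.0, -0.0]
force: [0.2, -1.0, -0.2]
width: 0.0854
```

```bash
python3 - <<'E'
from h import *
print(tool());find("wrist","slab_a",.01,"w10")
E
```

```text
(29.75, array([367.8, 263.6, 151.2]), 'toolx deg', np.float64(-167.2), 'tilt', array([-0.001, -0.   ]), 'F', array([ 0.2, -1. , -0.2]), 'w', 85.4)
slab_a 0.84 [108.0, 375.0] col [224. 114. 245.] mm/deg [679. 113.  54.  46. -77.]
slab_a 0.83 [259.0, 174.0] col [247. 247. 247.] mm/deg [365. 262. 100.  60.  13.]
slab_a 0.79 [63.0, 278.0] col [168.  161.5 148.5] mm/deg [549.  62.  53.   7.   7.]
slab_a 0.54 [72.0, 280.0] col [183.  176.5 164. ] mm/deg [541.  71.  61.   8.   6.]
```

Request:
{"api": "servo_tool", "payload": {"rows": [{"jaw": 0.7, "x": 0.003, "y": -0.001, "z": 0.045, "ax": 0, "ay": 0, "az": 0}, {"jaw": 0.7, "x": 0, "y": 0, "z": 0.045, "ax": 0, "ay": 0, "az": 0}, {"jaw": 0.7, "x": 0, "y": 0, "z": 0.03, "ax": 0, "ay": 0, "az": 0}, {"jaw": 0.7, "x": 0, "y": 0, "z": 0.018, "ax": 0, "ay": 0, "az": 0}, {"jaw": 0.7, "x": 0, "y": 0, "z": 0.008, "ax": 0, "ay": 0, "az": 0}, {"jaw": 0.7, "x": 0, "y": 0, "z": 0, "ax": 0, "ay": 0, "az": 0}, {"jaw": 0.7, "x": 0, "y": 0, "z": 0, "ax": 0, "ay": 0, "az": 0}]}}

```text
clock: 30.55
tool_pos: [0.3655, 0.263, 0.0065]
tool_rot: [-0.112, 0.994, 0.0, 0.001]
force: [0.2, 0.3, -0.8]
width: 0.0724
```

Request:
{"api": "servo_tool", "payload": {"rows": [{"jaw": 0.7, "x": 0, "y": 0, "z": 0.006, "ax": 0, "ay": 0, "az": 0}, {"jaw": 0.7, "x": 0, "y": 0, "z": 0.003, "ax": 0, "ay": 0, "az": 0}, {"jaw": -1, "x": 0, "y": 0, "z": 0, "ax": 0, "ay": 0, "az": 0}, {"jaw": -1, "x": 0, "y": 0, "z": 0, "ax": 0, "ay": 0, "az": 0}, {"jaw": -1, "x": 0, "y": 0, "z": 0, "ax": 0, "ay": 0, "az": 0}, {"jaw": -1, "x": 0, "y": 0, "z": 0, "ax": 0, "ay": 0, "az": 0}]}}

```text
clock: 31.15
tool_pos: [0.3646, 0.263, -0.0029]
tool_rot: [-0.112, 0.994, 0.0, 0.0]
force: [-1.9, -1.3, 5.0]
width: 0.0584
```

Request:
{"api": "servo_tool", "payload": {"rows": [{"jaw": -1, "x": 0, "y": 0, "z": -0.01, "ax": 0, "ay": 0, "az": 0}, {"jaw": -1, "x": 0, "y": 0, "z": -0.03, "ax": 0, "ay": 0, "az": 0}, {"jaw": -1, "x": 0, "y": 0, "z": -0.045, "ax": 0, "ay": 0, "az": 0}, {"jaw": -1, "x": 0, "y": 0, "z": -0.045, "ax": 0, "ay": 0, "az": 0}, {"jaw": -1, "x": 0, "y": 0, "z": -0.03, "ax": 0, "ay": 0, "az": 0}, {"jaw": -1, "x": 0, "y": 0, "z": 0, "ax": 0, "ay": 0, "az": 0}, {"jaw": -1, "x": 0, "y": 0, "z": 0, "ax": 0, "ay": 0, "az": 0}]}}

```text
clock: 31.85
tool_pos: [0.3647, 0.263, 0.1573]
tool_rot: [-0.112, 0.994, 0.0, 0.001]
force: [0.3, 0.4, -2.5]
width: 0.0583
```

```bash
python3 plan.py 527.5 42.5 150 186.3 -1
```

```text
from [364.7 263.  157.3] -167.1 d [ 162.8 -220.5   -7.3] turn -6.6 n 7
[{"jaw":-1.0,"x":-0.016,"y":-0.036,"z":0.001,"ax":0,"ay":0,"az":0.016},{"jaw":-1.0,"x":-0.016,"y":-0.036,"z":0.001,"ax":0,"ay":0,"az":0.016},{"jaw":-1.0,"x":-0.017,"y":-0.035,"z":0.001,"ax":0,"ay":0,"az":0.016},{"jaw":-1.0,"x":-0.017,"y":-0.035,"z":0.001,"ax":0,"ay":0,"az":0.016},{"jaw":-1.0,"x":-0.018,"y":-0.035,"z":0.001,"ax":0,"ay":0,"az":0.016},{"jaw":-1.0,"x":-0.019,"y":-0.034,"z":0.001,"ax":0,"ay":0,"az":0.016},{"jaw":-1.0,"x":-0.019,"y":-0.034,"z":0.001,"ax":0,"ay":0,"az":0.016}]
```

Request:
{"api": "servo_tool", "payload": {"rows": [{"jaw": -1, "x": -0.016, "y": -0.036, "z": 0.001, "ax": 0, "ay": 0, "az": 0.016}, {"jaw": -1, "x": -0.016, "y": -0.036, "z": 0.001, "ax": 0, "ay": 0, "az": 0.016}, {"jaw": -1, "x": -0.017, "y": -0.035, "z": 0.001, "ax": 0, "ay": 0, "az": 0.016}, {"jaw": -1, "x": -0.017, "y": -0.035, "z": 0.001, "ax": 0, "ay": 0, "az": 0.016}, {"jaw": -1, "x": -0.018, "y": -0.035, "z": 0.001, "ax": 0, "ay": 0, "az": 0.016}, {"jaw": -1, "x": -0.019, "y": -0.034, "z": 0.001, "ax": 0, "ay": 0, "az": 0.016}, {"jaw": -1, "x": -0.019, "y": -0.034, "z": 0.001, "ax": 0, "ay": 0, "az": 0.016}]}}

```text
clock: 32.55
tool_pos: [0.5271, 0.0419, 0.1472]
tool_rot: [-0.056, 0.998, 0.001, -0.002]
force: [0.4, -0.2, -1.6]
width: 0.0586
```

Request:
{"api": "servo_tool", "payload": {"rows": [{"jaw": -1, "x": 0, "y": 0, "z": 0, "ax": 0, "ay": 0, "az": 0}, {"jaw": -1, "x": 0, "y": 0, "z": 0, "ax": 0, "ay": 0, "az": 0}, {"jaw": -1, "x": 0, "y": 0, "z": 0, "ax": 0, "ay": 0, "az": 0}, {"jaw": -1, "x": 0, "y": 0, "z": 0, "ax": 0, "ay": 0, "az": 0}]}}

```text
clock: 32.95
tool_pos: [0.5268, 0.0443, 0.149]
tool_rot: [-0.057, 0.998, 0.0, -0.001]
force: [0.5, -0.7, -1.7]
width: 0.0585
```

```bash
python3 plan.py 527.5 42.5 40 186.3 -1; python3 -c "
from h import *
cv2.imwrite('pics/w11.png',vision.snapshot('wrist')[:,:,::-1]);print(tool())"
```

```text
from [526.8  44.3 149. ] -173.4 d [   0.7   -1.8 -109. ] turn -0.3 n 3
[{"jaw":-1.0,"x":-0.0,"y":-0.001,"z":0.036,"ax":0,"ay":0,"az":0.002},{"jaw":-1.0,"x":-0.0,"y":-0.001,"z":0.036,"ax":0,"ay":0,"az":0.002},{"jaw":-1.0,"x":-0.0,"y":-0.001,"z":0.036,"ax":0,"ay":0,"az":0.002}]
(33.0, array([527.1,  44.2, 149.3]), 'toolx deg', np.float64(-173.4), 'tilt', array([-0.001,  0.   ]), 'F', array([ 0.5,  0. , -1.8]), 'w', 58.8)
```

View pics/w11.png

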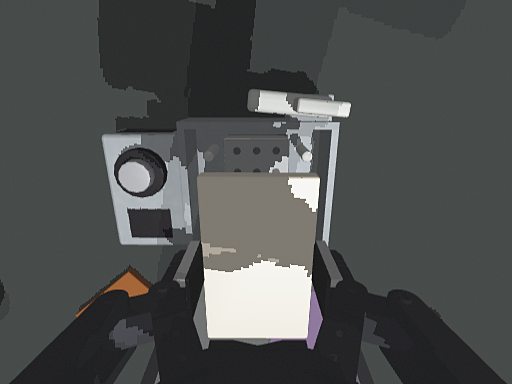

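Sheet 2 is in place. Lowering the third slab to TCP z ≈ 33.5.

Request:
{"api": "servo_tool", "payload": {"rows": [{"jaw": -1, "x": 0, "y": -0.001, "z": 0.03, "ax": 0, "ay": 0, "az": 0}, {"jaw": -1, "x": 0, "y": -0.001, "z": 0.03, "ax": 0, "ay": 0, "az": 0}, {"jaw": -1, "x": 0, "y": 0, "z": 0.03, "ax": 0, "ay": 0, "az": 0}, {"jaw": -1, "x": 0, "y": 0, "z": 0.013, "ax": 0, "ay": 0, "az": 0}, {"jaw": -1, "x": 0, "y": 0, "z": 0.008, "ax": 0, "ay": 0, "az": 0}, {"jaw": -1, "x": 0, "y": 0, "z": 0, "ax": 0, "ay": 0, "az": 0}, {"jaw": -1, "x": 0, "y": 0, "z": 0, "ax": 0, "ay": 0, "az": 0}]}}

```text
clock: 33.7
tool_pos: [0.5292, 0.0412, 0.0399]
tool_rot: [-0.057, 0.998, -0.0, 0.001]
force: [-0.4, -0.4, -1.3]
width: 0.0586
```

Request:
{"api": "servo_tool", "payload": {"rows": [{"jaw": -1, "x": 0, "y": 0, "z": 0.003, "ax": 0, "ay": 0, "az": 0}, {"jaw": -1, "x": 0, "y": 0, "z": 0, "ax": 0, "ay": 0, "az": 0}]}}

```text
clock: 33.9
tool_pos: [0.5287, 0.0411, 0.0364]
tool_rot: [-0.057, 0.998, -0.0, 0.001]
force: [-0.4, 0.2, -1.3]
width: 0.0589
```

Request:
{"api": "servo_tool", "payload": {"rows": [{"jaw": -1, "x": 0.001, "y": 0.001, "z": 0.0025, "ax": 0, "ay": 0, "az": 0}, {"jaw": -1, "x": 0, "y": 0, "z": 0, "ax": 0, "ay": 0, "az": 0}, {"jaw": 0.7, "x": 0, "y": 0, "z": 0, "ax": 0, "ay": 0, "az": 0}, {"jaw": 0.7, "x": 0, "y": 0, "z": 0, "ax": 0, "ay": 0, "az": 0}, {"jaw": 0.7, "x": 0, "y": 0, "z": 0, "ax": 0, "ay": 0, "az": 0}, {"jaw": 0.7, "x": 0, "y": 0, "z": -0.02, "ax": 0, "ay": 0, "az": 0}, {"jaw": 0.7, "x": 0, "y": 0, "z": -0.045, "ax": 0, "ay": 0, "az": 0}, {"jaw": 1, "x": 0, "y": 0, "z": -0.045, "ax": 0, "ay": 0, "az": 0}]}}

```text
clock: 34.7
tool_pos: [0.5261, 0.0421, 0.1437]
tool_rot: [-0.057, 0.998, 0.0, -0.001]
force: [1.4, -0.5, 0.6]
width: 0.0846
```

Request:
{"api": "servo_tool", "payload": {"rows": [{"jaw": 1, "x": 0.02, "y": 0, "z": -0.045, "ax": 0, "ay": 0, "az": 0}, {"jaw": 1, "x": 0.04, "y": 0, "z": -0.045, "ax": 0, "ay": 0, "az": 0}, {"jaw": 1, "x": 0.04, "y": 0, "z": -0.03, "ax": 0, "ay": 0, "az": 0}, {"jaw": 1, "x": 0.02, "y": 0, "z": -0.02, "ax": 0, "ay": 0, "az": 0}, {"jaw": 1, "x": 0, "y": 0, "z": 0, "ax": 0, "ay": 0, "az": 0}, {"jaw": 1, "x": 0, "y": 0, "z": 0, "ax": 0, "ay": 0, "az": 0}, {"jaw": 1, "x": 0, "y": 0, "z": 0, "ax": 0, "ay": 0, "az": 0}]}}

```text
clock: 35.4
tool_pos: [0.4147, 0.0293, 0.2746]
tool_rot: [-0.057, 0.998, 0.0, -0.001]
force: [0.6, 0.8, 0.2]
width: 0.0852
```

```bash
python3 - <<'E'
from h import *
print(tool());c=cam("wrist");im=vision.snapshot("wrist");cv2.imwrite("pics/w12.png",cv2.resize(im[:,:,::-1],(768,576),interpolation=cv2.INTER_CUBIC))
print(tool())
for t in ["lid_edge","turn_grip","start_top"]:
    for n in ["wrist","scene","side"]:
        if n!="wrist": vision.snapshot(n)
        print(t,n,[(round(d["score"],2),np.round(d["uv"],1).tolist()) for d in nets.place_of(n,t)[:3]])
# predicted lid edge pixels for lid angles
a=np.radians(6.3);R=np.array([[np.cos(a),-np.sin(a)],[np.sin(a),np.cos(a)]]);C=np.array([527.5,42.5])
for th in [1.5,1.6,1.7,1.8,1.9]:
    # free edge outer face: hinge x=66,z=52; plate outer face offset 8mm
    bx=66-132*np.cos(th)+8*np.sin(th);bz=52+132*np.sin(th)+8*np.cos(th);X=np.r_[R@[bx,0]+C,bz]/1000
    print(th,np.round(X,3),[np.round(pix(cam(n),X)[0]).tolist() for n in ["wrist","scene","side"]])
E
```

```text
(35.4, array([414.7,  29.3, 274.6]), 'toolx deg', np.float64(-173.5), 'tilt', array([-0.001,  0.   ]), 'F', array([0.6, 0.8, 0.2]), 'w', 85.2)
(35.45, array([414.6,  29.3, 274.3]), 'toolx deg', np.float64(-173.5), 'tilt', array([-0.002,  0.001]), 'F', array([-0.1,  0.7, -0.1]), 'w', 85.2)
lid_edge wrist [(0.66, [257.2, 233.0])]
lid_edge scene [(0.67, [290.8, 177.1])]
lid_edge side [(0.84, [219.9, 165.7])]
turn_grip wrist [(0.91, [294.4, 201.1])]
turn_grip scene [(0.72, [276.6, 165.5])]
turn_grip side [(0.6, [257.2, 215.2])]
start_top wrist [(0.86, [183.0, 230.9])]
start_top scene [(0.45, [240.4, 190.8])]
start_top side [(0.49, [268.6, 188.5])]
1.5 [0.592 0.05  0.184] [[259.0, 351.0], [287.0, 172.0], [226.0, 168.0]]
1.6 [0.605 0.051 0.184] [[259.0, 359.0], [289.0, 175.0], [223.0, 166.0]]
1.7 [0.618 0.052 0.182] [[259.0, 367.0], [292.0, 179.0], [219.0, 165.0]]
1.8 [0.631 0.054 0.179] [[259.0, 373.0], [294.0, 182.0], [216.0, 165.0]]
1.9 [0.643 0.055 0.174] [[258.0, 377.0], [296.0, 186.0], [213.0, 165.0]]
```

View pics/w12.png

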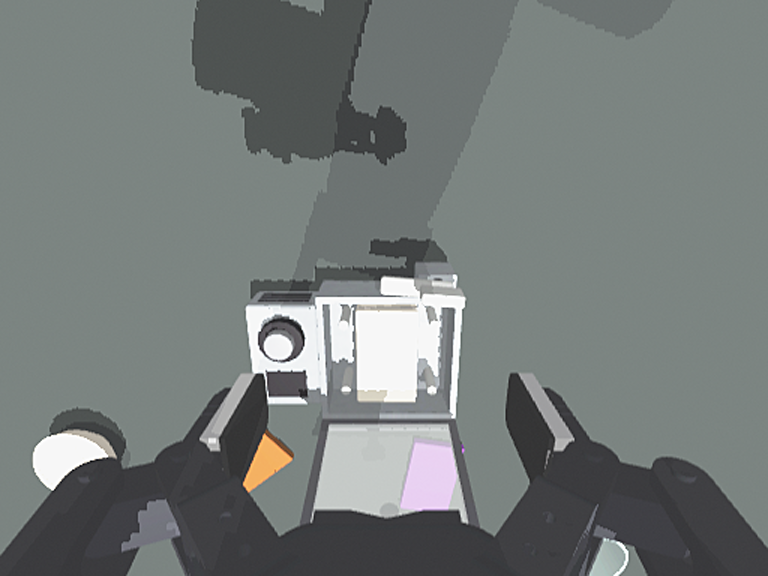

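The stack lies squarely between the posts, slab on top at 1.5x px (387,355). The lid leans back at about 1.65 rad. I'll shut the fingers, go over the lid beside the knob, and push it shut from behind. In these moves, tool x = −box x and tool y = box y.

Request:
{"api": "servo_tool", "payload": {"rows": [{"jaw": -1, "x": -0.045, "y": -0.0095, "z": 0, "ax": 0, "ay": 0, "az": 0}, {"jaw": -1, "x": -0.045, "y": -0.0095, "z": 0, "ax": 0, "ay": 0, "az": 0}, {"jaw": -1, "x": -0.045, "y": -0.0095, "z": 0, "ax": 0, "ay": 0, "az": 0}, {"jaw": -1, "x": -0.045, "y": -0.0095, "z": 0, "ax": 0, "ay": 0, "az": 0}, {"jaw": -1, "x": -0.045, "y": -0.0095, "z": 0, "ax": 0, "ay": 0, "az": 0}, {"jaw": -1, "x": 0, "y": 0, "z": 0, "ax": 0, "ay": 0, "az": 0}, {"jaw": -1, "x": 0, "y": 0, "z": 0, "ax": 0, "ay": 0, "az": 0}, {"jaw": -1, "x": 0, "y": 0, "z": 0, "ax": 0, "ay": 0, "az": 0}]}}

```text
clock: 37.0
tool_pos: [0.6428, 0.0077, 0.2757]
tool_rot: [-0.057, 0.998, 0.0, -0.0]
force: [0.4, -0.5, 0.1]
width: 0.0001
```

```bash
cat > box.py <<'E'
from h import *
s=r.state();a=np.radians(6.3);d=s['tool_pos'][:2]*1000-[527.5,42.5]
print("box",np.round([np.cos(a)*d[0]+np.sin(a)*d[1],-np.sin(a)*d[0]+np.cos(a)*d[1],s['tool_pos'][2]*1000],1),tool())
E
python3 box.py
python3 - <<'E'
import numpy as np
pr=None
for th in [1.65,1.5,1.35,1.2,1.05,.9,.75,.6,.45,.3,.2,.1,0]:
    n=np.array([np.sin(th),np.cos(th)]);P=np.array([66,52])+105*np.array([-np.cos(th),np.sin(th)])+8*n+n*12*np.sin(th)
    print(th,np.round(P,1),None if pr is None else np.round(P-pr,1));pr=P
E
```

```text
box [110.8 -47.3 275.7] (37.0, array([642.8,   7.7, 275.7]), 'toolx deg', np.float64(-173.5), 'tilt', array([-0.,  0.]), 'F', array([ 0.4, -0.5,  0.1]), 'w', 0.1)
1.65 [ 94.2 155.1] None
1.5 [ 78.5 158.1] [-15.7   3.1]
1.35 [ 62.2 158.8] [-16.3   0.6]
1.2 [ 45.8 156.8] [-16.4  -2. ]
1.05 [ 29.7 152.2] [-16.1  -4.6]
0.9 [ 14.4 145.1] [-15.4  -7.2]
0.75 [  0.2 135.4] [-14.2  -9.7]
0.6 [-12.3 123.5] [-12.5 -11.9]
0.45 [-22.8 109.6] [-10.5 -13.9]
0.3 [-30.9  94.1] [ -8.1 -15.5]
0.2 [-34.8  83. ] [ -3.9 -11. ]
0.1 [-37.6  71.6] [ -2.7 -11.4]
0 [-39.  60.] [ -1.4 -11.6]
```

Request:
{"api": "servo_tool", "payload": {"rows": [{"jaw": -1, "x": 0, "y": 0, "z": 0.04, "ax": 0, "ay": 0, "az": 0}, {"jaw": -1, "x": 0, "y": 0, "z": 0.04, "ax": 0, "ay": 0, "az": 0}, {"jaw": -1, "x": 0, "y": 0, "z": 0.03, "ax": 0, "ay": 0, "az": 0}, {"jaw": -1, "x": 0, "y": 0, "z": 0.01, "ax": 0, "ay": 0, "az": 0}, {"jaw": -1, "x": 0, "y": 0, "z": 0, "ax": 0, "ay": 0, "az": 0}]}}

```text
clock: 37.5
tool_pos: [0.6422, 0.0078, 0.1554]
tool_rot: [-0.057, 0.998, 0.0, -0.001]
force: [-0.7, -0.7, 0.2]
width: 0.0004
```

Request:
{"api": "servo_tool", "payload": {"rows": [{"jaw": -1, "x": 0.008, "y": 0, "z": 0, "ax": 0, "ay": 0, "az": 0}, {"jaw": -1, "x": 0.008, "y": 0, "z": 0, "ax": 0, "ay": 0, "az": 0}, {"jaw": -1, "x": 0.008, "y": 0, "z": -0.001, "ax": 0, "ay": 0, "az": 0}, {"jaw": -1, "x": 0.008, "y": 0, "z": -0.001, "ax": 0, "ay": 0, "az": 0}]}}

```text
clock: 37.9
tool_pos: [0.6121, 0.0036, 0.1592]
tool_rot: [-0.057, 0.998, -0.0, 0.002]
force: [2.4, -0.1, -1.1]
width: 0.0003
```

There is contact (2.4 N). Following the arc.

Request:
{"api": "servo_tool", "payload": {"rows": [{"jaw": -1, "x": 0.008, "y": 0, "z": 0, "ax": 0, "ay": 0, "az": 0}, {"jaw": -1, "x": 0.008, "y": 0, "z": 0, "ax": 0, "ay": 0, "az": 0}, {"jaw": -1, "x": 0.008, "y": 0, "z": 0.001, "ax": 0, "ay": 0, "az": 0}, {"jaw": -1, "x": 0.008, "y": 0, "z": 0.001, "ax": 0, "ay": 0, "az": 0}, {"jaw": -1, "x": 0.008, "y": 0, "z": 0.002, "ax": 0, "ay": 0, "az": 0}, {"jaw": -1, "x": 0.008, "y": 0, "z": 0.0026, "ax": 0, "ay": 0, "az": 0}, {"jaw": -1, "x": 0.008, "y": 0, "z": 0.0035, "ax": 0, "ay": 0, "az": 0}, {"jaw": -1, "x": 0.0075, "y": 0, "z": 0.0036, "ax": 0, "ay": 0, "az": 0}]}}

```text
clock: 38.7
tool_pos: [0.5478, -0.0033, 0.1435]
tool_rot: [-0.057, 0.998, 0.0, -0.0]
force: [2.7, -0.4, -1.0]
width: 0.0
```

```bash
python3 box.py
```

```text
box [ 15.2 -47.8 143.5] (38.7, array([547.8,  -3.3, 143.5]), 'toolx deg', np.float64(-173.5), 'tilt', array([-0.,  0.]), 'F', array([ 2.7, -0.4, -1. ]), 'w', 0.0)
```

Request:
{"api": "servo_tool", "payload": {"rows": [{"jaw": -1, "x": 0.0075, "y": 0, "z": 0.0045, "ax": 0, "ay": 0, "az": 0}, {"jaw": -1, "x": 0.007, "y": 0, "z": 0.005, "ax": 0, "ay": 0, "az": 0}, {"jaw": -1, "x": 0.0065, "y": 0, "z": 0.006, "ax": 0, "ay": 0, "az": 0}, {"jaw": -1, "x": 0.006, "y": 0, "z": 0.006, "ax": 0, "ay": 0, "az": 0}, {"jaw": -1, "x": 0.0055, "y": 0, "z": 0.007, "ax": 0, "ay": 0, "az": 0}, {"jaw": -1, "x": 0.005, "y": 0, "z": 0.007, "ax": 0, "ay": 0, "az": 0}, {"jaw": -1, "x": 0.004, "y": 0, "z": 0.0075, "ax": 0, "ay": 0, "az": 0}, {"jaw": -1, "x": 0.004, "y": 0, "z": 0.008, "ax": 0, "ay": 0, "az": 0}]}}

```text
clock: 39.5
tool_pos: [0.5031, -0.0085, 0.0923]
tool_rot: [-0.057, 0.998, -0.0, 0.0]
force: [1.8, -0.3, 1.9]
width: -0.0
```

```bash
python3 box.py
```

```text
box [-29.8 -48.   92.3] (39.5, array([503.1,  -8.5,  92.3]), 'toolx deg', np.float64(-173.5), 'tilt', array([ 0., -0.]), 'F', array([ 1.8, -0.3,  1.9]), 'w', -0.0)
```

Request:
{"api": "servo_tool", "payload": {"rows": [{"jaw": -1, "x": 0.003, "y": 0, "z": 0.008, "ax": 0, "ay": 0, "az": 0}, {"jaw": -1, "x": 0.003, "y": 0, "z": 0.008, "ax": 0, "ay": 0, "az": 0}, {"jaw": -1, "x": 0.001, "y": 0, "z": 0.007, "ax": 0, "ay": 0, "az": 0}, {"jaw": -1, "x": 0.001, "y": 0, "z": 0.004, "ax": 0, "ay": 0, "az": 0}, {"jaw": -1, "x": 0, "y": 0, "z": 0.003, "ax": 0, "ay": 0, "az": 0}, {"jaw": -1, "x": 0, "y": 0, "z": 0, "ax": 0, "ay": 0, "az": 0}]}}

```text
clock: 40.1
tool_pos: [0.495, -0.0093, 0.0623]
tool_rot: [-0.057, 0.998, 0.0, -0.001]
force: [-0.2, 1.0, 0.0]
width: -0.0002
```

```bash
python3 box.py
```

```text
box [-38.  -47.9  62.3] (40.1, array([495. ,  -9.3,  62.3]), 'toolx deg', np.float64(-173.5), 'tilt', array([-0.001,  0.   ]), 'F', array([-0.2,  1. ,  0. ]), 'w', -0.2)
```

Request:
{"api": "servo_tool", "payload": {"rows": [{"jaw": -1, "x": 0, "y": 0, "z": 0.002, "ax": 0, "ay": 0, "az": 0}, {"jaw": -1, "x": 0, "y": 0, "z": 0.001, "ax": 0, "ay": 0, "az": 0}, {"jaw": -1, "x": 0, "y": 0, "z": 0, "ax": 0, "ay": 0, "az": 0}]}}

```text
clock: 40.4
tool_pos: [0.4955, -0.0094, 0.0605]
tool_rot: [-0.057, 0.998, -0.0, -0.0]
force: [-2.9, -0.4, 5.5]
width: -0.0003
```

The lid meets resistance at TCP z = 60.5 mm, the closed height. Now up, then to the turnbutton.

Request:
{"api": "servo_tool", "payload": {"rows": [{"jaw": -1, "x": 0, "y": 0, "z": 0.001, "ax": 0, "ay": 0, "az": 0}, {"jaw": -1, "x": 0, "y": 0, "z": -0.02, "ax": 0, "ay": 0, "az": 0}, {"jaw": -1, "x": 0, "y": 0, "z": -0.045, "ax": 0, "ay": 0, "az": 0}, {"jaw": -1, "x": 0, "y": 0, "z": -0.045, "ax": 0, "ay": 0, "az": 0}, {"jaw": -1, "x": 0, "y": 0, "z": -0.03, "ax": 0, "ay": 0, "az": 0}, {"jaw": -1, "x": 0, "y": 0, "z": 0, "ax": 0, "ay": 0, "az": 0}]}}

```text
clock: 41.0
tool_pos: [0.4987, -0.0101, 0.2043]
tool_rot: [-0.057, 0.998, -0.002, 0.005]
force: [0.2, 1.0, 0.3]
width: 0.0
```

```bash
python3 plan.py 444 78 200 96.3 -0.3
```

```text
from [498.7 -10.1 204.3] -173.5 d [-54.7  88.1  -4.3] turn -90.2 n 11
[{"jaw":-0.3,"x":0.004,"y":0.009,"z":0.0,"ax":0,"ay":0,"az":0.143},{"jaw":-0.3,"x":0.005,"y":0.008,"z":0.0,"ax":0,"ay":0,"az":0.143},{"jaw":-0.3,"x":0.006,"y":0.007,"z":0.0,"ax":0,"ay":0,"az":0.143},{"jaw":-0.3,"x":0.007,"y":0.006,"z":0.0,"ax":0,"ay":0,"az":0.143},{"jaw":-0.3,"x":0.008,"y":0.005,"z":0.0,"ax":0,"ay":0,"az":0.143},{"jaw":-0.3,"x":0.009,"y":0.004,"z":0.0,"ax":0,"ay":0,"az":0.143},{"jaw":-0.3,"x":0.009,"y":0.003,"z":0.0,"ax":0,"ay":0,"az":0.143},{"jaw":-0.3,"x":0.009,"y":0.001,"z":0.0,"ax":0,"ay":0,"az":0.143}]
[{"jaw":-0.3,"x":0.009,"y":-0.0,"z":0.0,"ax":0,"ay":0,"az":0.143},{"jaw":-0.3,"x":0.009,"y":-0.001,"z":0.0,"ax":0,"ay":0,"az":0.143},{"jaw":-0.3,"x":0.009,"y":-0.003,"z":0.0,"ax":0,"ay":0,"az":0.143}]
```

Request:
{"api": "servo_tool", "payload": {"rows": [{"jaw": -0.3, "x": 0.004, "y": 0.009, "z": 0, "ax": 0, "ay": 0, "az": 0.143}, {"jaw": -0.3, "x": 0.005, "y": 0.008, "z": 0, "ax": 0, "ay": 0, "az": 0.143}, {"jaw": -0.3, "x": 0.006, "y": 0.007, "z": 0, "ax": 0, "ay": 0, "az": 0.143}, {"jaw": -0.3, "x": 0.007, "y": 0.006, "z": 0, "ax": 0, "ay": 0, "az": 0.143}, {"jaw": -0.3, "x": 0.008, "y": 0.005, "z": 0, "ax": 0, "ay": 0, "az": 0.143}, {"jaw": -0.3, "x": 0.009, "y": 0.004, "z": 0, "ax": 0, "ay": 0, "az": 0.143}, {"jaw": -0.3, "x": 0.009, "y": 0.003, "z": 0, "ax": 0, "ay": 0, "az": 0.143}, {"jaw": -0.3, "x": 0.009, "y": 0.001, "z": 0, "ax": 0, "ay": 0, "az": 0.143}]}}

```text
clock: 41.8
tool_pos: [0.4559, 0.0559, 0.1979]
tool_rot: [0.495, 0.869, -0.0, -0.001]
force: [0.0, -0.2, 0.5]
width: 0.0296
```

Request:
{"api": "servo_tool", "payload": {"rows": [{"jaw": -0.3, "x": 0.009, "y": 0, "z": 0, "ax": 0, "ay": 0, "az": 0.143}, {"jaw": -0.3, "x": 0.009, "y": -0.001, "z": 0, "ax": 0, "ay": 0, "az": 0.143}, {"jaw": -0.3, "x": 0.009, "y": -0.003, "z": 0, "ax": 0, "ay": 0, "az": 0.143}, {"jaw": -0.3, "x": 0, "y": 0, "z": 0, "ax": 0, "ay": 0, "az": 0}, {"jaw": -0.3, "x": 0, "y": 0, "z": 0, "ax": 0, "ay": 0, "az": 0}, {"jaw": -0.3, "x": 0, "y": 0, "z": 0, "ax": 0, "ay": 0, "az": 0}]}}

```text
clock: 42.4
tool_pos: [0.4425, 0.0787, 0.1986]
tool_rot: [0.666, 0.746, -0.0, -0.0]
force: [-0.2, 0.2, -0.3]
width: 0.0299
```

```bash
python3 box.py; python3 - <<'E'
from h import *
c=cam("wrist");im=vision.snapshot("wrist");cv2.imwrite("pics/w13.png",im[:,:,::-1])
for t in ["turn_grip","turnbutton"]:
  try: print(t,[(round(d["score"],2),np.round(d["uv"],1).tolist(),np.round(world(c,d["uv"],.097)[0]*1000)) for d in nets.place_of("wrist",t)[:2]])
  except Exception as e: print(e)
for d in nets.trace("wrist","turnbutton")[:2]: print(d["score"],rect(c,np.asarray(d["pixels"]),.085))
E
```

```text
box [-80.5  45.3 198.6] (42.4, array([442.5,  78.7, 198.6]), 'toolx deg', np.float64(96.5), 'tilt', array([-0., -0.]), 'F', array([-0.2,  0.2, -0.3]), 'w', 29.9)
turn_grip [(0.82, [258.4, 193.0], array([442.,  77.]))]
it knows: bay, beaker, dish, dryer, lid_edge, lid_hinge, reagent, sheet, slab, start_top, turn_grip
0.63 [443.  67.  65.  16. -89.]
```

View pics/w13.png

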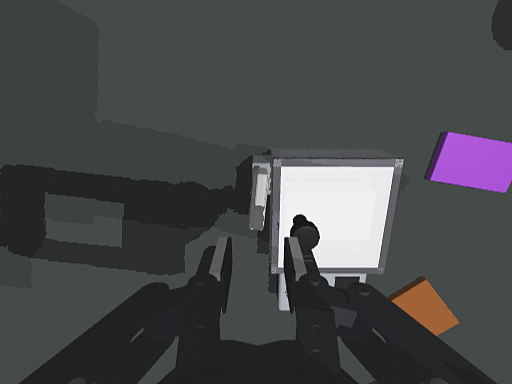

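The lid is shut, with its white stack visible through it. The turnbutton's fin is at (262,190) px and its arm points about 0.1 rad below zero. Turning to match it, then descending to grip.

Request:
{"api": "servo_tool", "payload": {"rows": [{"jaw": -0.3, "x": -0.001, "y": 0, "z": 0.04, "ax": 0, "ay": 0, "az": 0.096}, {"jaw": -0.3, "x": 0, "y": 0, "z": 0.04, "ax": 0, "ay": 0, "az": 0}, {"jaw": -0.3, "x": 0, "y": 0, "z": 0.025, "ax": 0, "ay": 0, "az": 0}, {"jaw": -0.3, "x": 0, "y": 0, "z": 0.013, "ax": 0, "ay": 0, "az": 0}, {"jaw": -0.3, "x": 0, "y": 0, "z": 0, "ax": 0, "ay": 0, "az": 0}, {"jaw": -0.3, "x": 0, "y": 0, "z": 0, "ax": 0, "ay": 0, "az": 0}]}}

```text
clock: 43.15
tool_pos: [0.4429, 0.0778, 0.0812]
tool_rot: [0.702, 0.712, 0.0, 0.0]
force: [1.3, 0.6, 0.5]
width: 0.0297
```

Request:
{"api": "servo_tool", "payload": {"rows": [{"jaw": -1, "x": 0, "y": 0, "z": 0, "ax": 0, "ay": 0, "az": 0}, {"jaw": -1, "x": 0, "y": 0, "z": 0, "ax": 0, "ay": 0, "az": 0}, {"jaw": -1, "x": 0, "y": 0, "z": 0, "ax": 0, "ay": 0, "az": 0}]}}

```text
clock: 43.45
tool_pos: [0.4449, 0.0778, 0.0824]
tool_rot: [0.702, 0.712, 0.002, 0.002]
force: [5.1, 0.5, -3.2]
width: 0.0089
```

```bash
python3 box.py
```

```text
box [-78.2  44.2  82.4] (43.45, array([444.9,  77.8,  82.4]), 'toolx deg', np.float64(90.9), 'tilt', array([ 0.006, -0.   ]), 'F', array([ 5.1,  0.5, -3.2]), 'w', 8.9)
```

Request:
{"api": "servo_tool", "payload": {"rows": [{"jaw": -1, "x": 0, "y": 0.001, "z": 0, "ax": 0, "ay": 0, "az": 0}, {"jaw": -1, "x": 0, "y": 0, "z": 0, "ax": 0, "ay": 0, "az": -0.08}, {"jaw": -1, "x": 0, "y": 0, "z": 0, "ax": 0, "ay": 0, "az": -0.12}, {"jaw": -1, "x": 0, "y": 0, "z": 0, "ax": 0, "ay": 0, "az": -0.12}, {"jaw": -1, "x": 0, "y": 0, "z": 0, "ax": 0, "ay": 0, "az": -0.12}, {"jaw": -1, "x": 0, "y": 0, "z": 0, "ax": 0, "ay": 0, "az": -0.12}, {"jaw": -1, "x": 0, "y": 0, "z": 0, "ax": 0, "ay": 0, "az": -0.12}]}}

```text
clock: 44.15
tool_pos: [0.4458, 0.078, 0.0824]
tool_rot: [0.422, 0.907, 0.001, 0.002]
force: [6.2, 2.7, -0.7]
width: 0.0085
```

```bash
python3 box.py
```

```text
box [-77.3  44.3  82.4] (44.15, array([445.8,  78. ,  82.4]), 'toolx deg', np.float64(130.1), 'tilt', array([0.005, 0.   ]), 'F', array([ 6.2,  2.7, -0.7]), 'w', 8.5)
```

Request:
{"api": "servo_tool", "payload": {"rows": [{"jaw": -1, "x": -0.0006, "y": 0.001, "z": 0, "ax": 0, "ay": 0, "az": -0.12}, {"jaw": -1, "x": 0, "y": 0, "z": 0, "ax": 0, "ay": 0, "az": -0.12}, {"jaw": -1, "x": 0, "y": 0, "z": 0, "ax": 0, "ay": 0, "az": -0.12}, {"jaw": -1, "x": 0, "y": 0, "z": 0, "ax": 0, "ay": 0, "az": -0.12}, {"jaw": -1, "x": 0, "y": 0, "z": 0, "ax": 0, "ay": 0, "az": -0.12}, {"jaw": -1, "x": 0, "y": 0, "z": 0, "ax": 0, "ay": 0, "az": -0.12}, {"jaw": -1, "x": 0, "y": 0, "z": 0, "ax": 0, "ay": 0, "az": -0.12}, {"jaw": -1, "x": 0, "y": 0, "z": 0, "ax": 0, "ay": 0, "az": -0.1}]}}

```text
clock: 44.95
tool_pos: [0.4465, 0.0791, 0.0824]
tool_rot: [-0.034, 0.999, 0.001, 0.002]
force: [2.8, 5.8, 1.5]
width: 0.0085
```

```bash
python3 box.py
```

```text
box [-76.5  45.2  82.4] (44.95, array([446.5,  79.1,  82.4]), 'toolx deg', np.float64(-176.1), 'tilt', array([0.004, 0.002]), 'F', array([2.8, 5.8, 1.5]), 'w', 8.5)
```

Request:
{"api": "servo_tool", "payload": {"rows": [{"jaw": -1, "x": 0, "y": 0, "z": 0, "ax": 0, "ay": 0, "az": -0.035}, {"jaw": -1, "x": 0, "y": 0, "z": 0, "ax": 0, "ay": 0, "az": 0}, {"jaw": -1, "x": 0, "y": 0, "z": 0, "ax": 0, "ay": 0, "az": 0}]}}

```text
clock: 45.25
tool_pos: [0.4464, 0.0791, 0.0824]
tool_rot: [-0.05, 0.999, 0.001, 0.002]
force: [3.1, 6.0, 2.2]
width: 0.0093
```

```bash
python3 box.py
```

```text
box [-76.6  45.3  82.4] (45.25, array([446.4,  79.1,  82.4]), 'toolx deg', np.float64(-174.3), 'tilt', array([0.004, 0.002]), 'F', array([3.1, 6. , 2.2]), 'w', 9.3)
```

Request:
{"api": "servo_tool", "payload": {"rows": [{"jaw": -1, "x": 0, "y": 0, "z": 0, "ax": 0, "ay": 0, "az": -0.01}, {"jaw": -0.3, "x": 0, "y": 0, "z": 0, "ax": 0, "ay": 0, "az": 0}, {"jaw": -0.3, "x": 0, "y": 0, "z": 0, "ax": 0, "ay": 0, "az": 0}, {"jaw": -0.3, "x": 0, "y": 0, "z": -0.02, "ax": 0, "ay": 0, "az": 0}, {"jaw": -0.3, "x": 0, "y": 0, "z": -0.04, "ax": 0, "ay": 0, "az": 0}, {"jaw": -0.3, "x": 0, "y": 0, "z": -0.045, "ax": 0, "ay": 0, "az": 0}, {"jaw": -1, "x": 0, "y": -0.04, "z": -0.02, "ax": 0, "ay": 0, "az": 0}, {"jaw": -1, "x": -0.015, "y": -0.04, "z": 0, "ax": 0, "ay": 0, "az": 0}]}}

```text
clock: 46.05
tool_pos: [0.4696, -0.0002, 0.2101]
tool_rot: [-0.056, 0.998, -0.001, 0.003]
force: [1.3, -0.1, 0.6]
width: 0.0015
```

Request:
{"api": "servo_tool", "payload": {"rows": [{"jaw": -1, "x": -0.01, "y": -0.02, "z": 0, "ax": 0, "ay": 0, "az": 0}, {"jaw": -1, "x": 0, "y": 0, "z": 0, "ax": 0, "ay": 0, "az": 0}, {"jaw": -1, "x": 0, "y": 0, "z": 0, "ax": 0, "ay": 0, "az": 0}, {"jaw": -1, "x": 0, "y": 0, "z": 0, "ax": 0, "ay": 0, "az": 0}]}}

```text
clock: 46.45
tool_pos: [0.4796, -0.0177, 0.2055]
tool_rot: [-0.055, 0.998, 0.0, -0.001]
force: [-0.7, -0.2, 0.1]
width: -0.0002
```

```bash
python3 box.py; python3 - <<'E'
from h import *
c=cam("wrist");im=vision.snapshot("wrist");cv2.imwrite("pics/w14.png",cv2.resize(im[:,:,::-1],(768,576),interpolation=cv2.INTER_CUBIC))
for t,z in [("turn_grip",.097),("start_top",.067)]:
  print(t,[(round(d["score"],2),np.round(d["uv"],1).tolist(),np.round(world(c,d["uv"],z)[0]*1000)) for d in nets.place_of("wrist",t)[:2]])
for d in nets.trace("wrist","turn_grip")[:1]: print(d["score"],rect(c,np.asarray(d["pixels"]),.08))
E
```

```text
box [-54.2 -54.6 205.5] (46.45, array([479.6, -17.7, 205.5]), 'toolx deg', np.float64(-173.7), 'tilt', array([-0.001,  0.001]), 'F', array([-0.7, -0.2,  0.1]), 'w', -0.2)
turn_grip [(0.91, [364.8, 165.1], array([443.,  76.]))]
start_top [(0.76, [214.0, 210.5], array([516., -62.]))]
0.88 [458.  78.  67.  26.   7.]
```

View pics/w14.png

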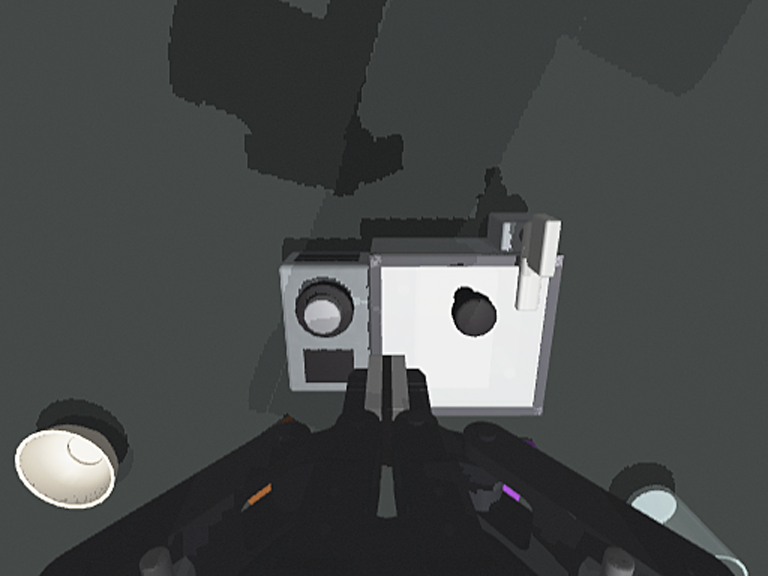

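The turnbutton now points over the lid, at heading about 7° against the box's 6.3°. The start button is at 1.5x px (322,316), which is (516,-61.5) mm. Pressing it next.

```bash
python3 plan.py 516 -61.5 90 186.3 -1
```

```text
from [480.1 -17.7 205.8] -173.7 d [  35.9  -43.8 -115.8] turn -0.0 n 3
[{"jaw":-1.0,"x":-0.01,"y":-0.016,"z":0.039,"ax":0,"ay":0,"az":0.0},{"jaw":-1.0,"x":-0.01,"y":-0.016,"z":0.039,"ax":0,"ay":0,"az":0.0},{"jaw":-1.0,"x":-0.01,"y":-0.016,"z":0.039,"ax":0,"ay":0,"az":0.0}]
```

Request:
{"api": "servo_tool", "payload": {"rows": [{"jaw": -1, "x": -0.015, "y": -0.024, "z": 0.02, "ax": 0, "ay": 0, "az": 0}, {"jaw": -1, "x": -0.016, "y": -0.024, "z": 0.03, "ax": 0, "ay": 0, "az": 0}, {"jaw": -1, "x": 0, "y": 0, "z": 0.035, "ax": 0, "ay": 0, "az": 0}, {"jaw": -1, "x": 0, "y": 0, "z": 0.025, "ax": 0, "ay": 0, "az": 0}, {"jaw": -1, "x": 0, "y": 0, "z": 0.01, "ax": 0, "ay": 0, "az": 0}, {"jaw": -1, "x": 0, "y": 0, "z": 0, "ax": 0, "ay": 0, "az": 0}, {"jaw": -1, "x": 0, "y": 0, "z": 0, "ax": 0, "ay": 0, "az": 0}]}}

```text
clock: 47.35
tool_pos: [0.5173, -0.0628, 0.0871]
tool_rot: [-0.055, 0.998, -0.0, 0.001]
force: [0.3, 0.0, -0.2]
width: 0.0001
```

```bash
python3 box.py
```

```text
box [ -21.7 -103.5   87.1] (47.35, array([517.3, -62.8,  87.1]), 'toolx deg', np.float64(-173.7), 'tilt', array([ 0.002, -0.001]), 'F', array([ 0.3,  0. , -0.2]), 'w', 0.1)
```

Request:
{"api": "servo_tool", "payload": {"rows": [{"jaw": -1, "x": 0.001, "y": 0.001, "z": 0.01, "ax": 0, "ay": 0, "az": 0}, {"jaw": -1, "x": 0, "y": 0, "z": 0.007, "ax": 0, "ay": 0, "az": 0}, {"jaw": -1, "x": 0, "y": 0, "z": 0.004, "ax": 0, "ay": 0, "az": 0}, {"jaw": -1, "x": 0, "y": 0, "z": 0.004, "ax": 0, "ay": 0, "az": 0}, {"jaw": -1, "x": 0, "y": 0, "z": 0.001, "ax": 0, "ay": 0, "az": 0}, {"jaw": -1, "x": 0, "y": 0, "z": 0, "ax": 0, "ay": 0, "az": 0}]}}

```text
clock: 47.95
tool_pos: [0.5155, -0.0619, 0.0609]
tool_rot: [-0.055, 0.999, 0.0, -0.0]
force: [-4.8, 1.9, 11.8]
width: -0.0004
```

Request:
{"api": "servo_tool", "payload": {"rows": [{"jaw": -1, "x": 0, "y": 0, "z": 0.001, "ax": 0, "ay": 0, "az": 0}, {"jaw": -1, "x": 0, "y": 0, "z": 0.001, "ax": 0, "ay": 0, "az": 0}, {"jaw": -1, "x": 0, "y": 0, "z": 0, "ax": 0, "ay": 0, "az": 0}]}}

```text
clock: 48.25
tool_pos: [0.5156, -0.0619, 0.0606]
tool_rot: [-0.055, 0.998, -0.0, -0.0]
force: [-11.4, 3.7, 28.4]
width: -0.0001
```

Request:
{"api": "servo_tool", "payload": {"rows": [{"jaw": -1, "x": 0, "y": 0, "z": -0.01, "ax": 0, "ay": 0, "az": 0}, {"jaw": -1, "x": 0, "y": 0, "z": -0.03, "ax": 0, "ay": 0, "az": 0}, {"jaw": -1, "x": 0, "y": 0, "z": -0.045, "ax": 0, "ay": 0, "az": 0}, {"jaw": -1, "x": 0.02, "y": 0, "z": -0.045, "ax": 0, "ay": 0, "az": 0}, {"jaw": -1, "x": 0.04, "y": -0.03, "z": -0.03, "ax": 0, "ay": 0, "az": 0}, {"jaw": -1, "x": 0.04, "y": -0.03, "z": 0, "ax": 0, "ay": 0, "az": 0}, {"jaw": -1, "x": 0, "y": 0, "z": 0, "ax": 0, "ay": 0, "az": 0}, {"jaw": -1, "x": 0, "y": 0, "z": 0, "ax": 0, "ay": 0, "az": 0}]}}

```text
clock: 49.05
tool_pos: [0.4274, -0.1284, 0.2138]
tool_rot: [-0.053, 0.999, -0.0, 0.0]
force: [0.6, 0.5, -0.8]
width: -0.0002
```

```bash
python3 - <<'E'
from h import *
print(tool());c=cam("wrist");im=vision.snapshot("wrist");cv2.imwrite("pics/w15.png",cv2.resize(im[:,:,::-1],(768,576),interpolation=cv2.INTER_CUBIC))
for t,z in [("turn_grip",.097),("start_top",.067)]:
  print(t,[(round(d["score"],2),np.round(d["uv"],1).tolist(),np.round(world(c,d["uv"],z)[0]*1000)) for d in nets.place_of("wrist",t)[:2]])
print(tool())
E
```

```text
(49.05, array([ 427.4, -128.4,  213.8]), 'toolx deg', np.float64(-173.9), 'tilt', array([ 0.001, -0.   ]), 'F', array([ 0.6,  0.5, -0.8]), 'w', -0.2)
turn_grip []
start_top [(0.62, [306.6, 257.4], array([516., -62.]))]
(49.2, array([ 428.1, -126.9,  213.3]), 'toolx deg', np.float64(-173.7), 'tilt', array([-0.   ,  0.001]), 'F', array([ 0.1, -0.4, -1.1]), 'w', 0.1)
```

View pics/w15.png

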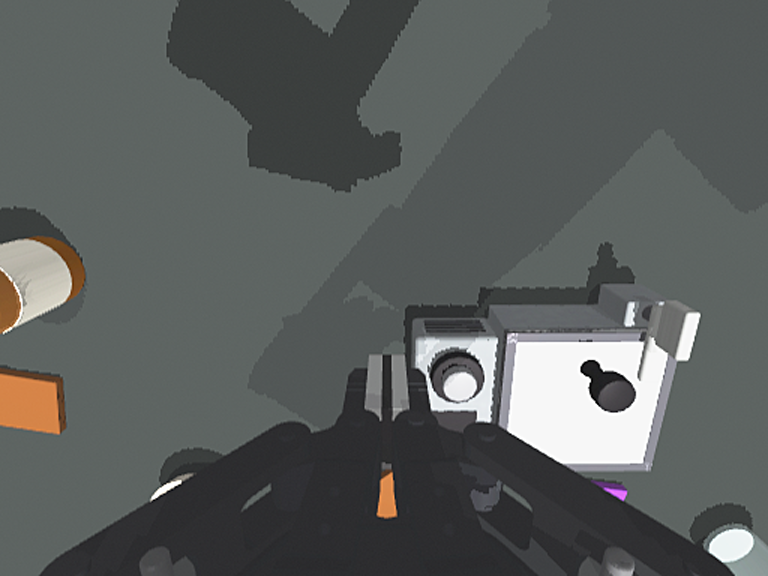

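The picture shows the lid shut, the turnbutton over it and the start button back up. The button hit a hard stop at 60.6 mm while the force rose to 28 N. Handing in.

```bash
python3 -c "
from bench import job
print(job.close_job())"
```

```text
the job is handed in; nothing more can be done
None
```

The job was carried out in the order asked and handed in at about 49 s on the robot clock; no verdict was reported.

- **Stack:** All three white slabs are in the box with one perforated sheet between each pair. Both sheets were used, so none is spare. The wrist view just before closing the lid showed the stack square between the four posts.
- **Lid:** It is shut. Pressing down met resistance at about 60 mm, which is the closed height, and the later pictures show it flat on the box.
- **Turnbutton:** It points over the lid. Its traced heading was about 7° against the box's 6.3°, so it is straight within measuring error.
- **Start button:** I pressed it to a hard stop at 60.6 mm (about 6 mm of travel) with 28 N. The last picture shows it back up.

I did not touch the dish, glassware, or the brown and purple look-alikes, and the robot was clear of everything at hand-in. I saw none of the slabs or sheets get knocked aside, and no check failed. In the last picture the network did not report the turnbutton's grip point, but the button is visible over the lid there.

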